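Mount the peg rail and hang the painted ornaments to dry

TASK

Set up the drying rack: lay the peg rail on the stand's two brackets, pegs to the front, with its end holes right over the bracket holes, and then put a thumbscrew down through each pair of holes until its knob sits on the rail. Then take the painted ornaments out of the painting block and hang every one by its eye on a peg of the rail, one to a peg. Leave the paint tin, mug and jar where they stand.

Things in the scene. Friction and masses are not known exactly. Their poses are not given: they have to be found in the camera images.
- stand: Fixed drying-rack stand: dark base board 70 x 372 x 12 mm with a steel inverted-L bracket at each end (leg at the outer end, 110 mm high). Each ends in a level flange, top 120 mm above the table, with one hole. The space between and below the flanges is open. Origin: centre of the underside; y along the stand; -x is its front and faces roughly towards the robot.
- stand_hole0 (a point): Centre of the 13 mm through hole at the top face of the stand's +y flange (300 mm from the other hole). Flange 64 (x) x 60 (y) x 10 mm; lips 8 mm high, 5 mm thick, run along its front and rear edges, 54 mm apart inside, so the 40 mm rail has 7 mm of play each way.
- stand_hole1 (a point): The same in the stand's -y flange.
- rail: Loose wooden peg rail 40 (x) x 350 (y) x 14 (z) mm, about 0.45 kg, flat on the table. A grip block 24 (x) x 36 (y) mm stands on its middle, top 50 mm over the rail's underside; gripped across x with the TCP 36 mm over the underside, fingertips clear the rail. Four steel pegs slope up from its front (-x) edge. It is to rest on the flanges, between the lips. Origin: centre of the underside.
- rail_hole0 (a point): Centre of the 13 mm through hole at the rail's +y end, at its underside, 150 mm from the middle; belongs over stand_hole0.
- rail_hole1 (a point): The same at the rail's -y end; belongs over stand_hole1.
- paint_block: Fixed wooden painting block 160 (x) x 56 (y) x 20 (z) mm with four slots across it (9 x 32 mm, 15 mm deep, at x = -57, -19, 19, 57 mm), where the ornaments stand upright at first. Origin: centre of its underside.
- screw0: Thumbscrew, 30 g: steel shank 9 mm thick, 40 mm long, last 8 mm tapered, under a black round knob 21 mm wide, 26 mm high. Origin: tip of the shank; z to the knob. At first upright in a 13 mm bore of a fixed wooden block 110 x 50 x 45 mm (two bores 60 mm apart), knob resting on the block's top, 45 mm over the table. Home: knob on the rail's top. Either fits either hole.
- screw1: Thumbscrew, 30 g: steel shank 9 mm thick, 40 mm long, last 8 mm tapered, under a black round knob 21 mm wide, 26 mm high. Origin: tip of the shank; z to the knob. At first upright in a 13 mm bore of a fixed wooden block 110 x 50 x 45 mm (two bores 60 mm apart), knob resting on the block's top, 45 mm over the table. Home: knob on the rail's top. Either fits either hole.
- ornament0: Painted ornament (may be absent): white plaque 30 (y) x 85 (z) x 7 mm (x), about 45 g, with an 18 mm eye (hole along x) near its top and a brass boss on its -x face. Origin: centre of its foot; centre of mass 40 mm up. At first in a slot of the painting block, foot 5 mm over the table; can be taken from above by its narrow edges. All alike, any peg will do.
- ornament0_eye (a point): Centre of ornament0's eye, 71 mm above its foot.
- ornament1: Painted ornament (may be absent): white plaque 30 (y) x 85 (z) x 7 mm (x), about 45 g, with an 18 mm eye (hole along x) near its top and a brass boss on its -x face. Origin: centre of its foot; centre of mass 40 mm up. At first in a slot of the painting block, foot 5 mm over the table; can be taken from above by its narrow edges. All alike, any peg will do.
- ornament1_eye (a point): Centre of ornament1's eye, 71 mm above its foot.
- ornament2: Painted ornament (may be absent): white plaque 30 (y) x 85 (z) x 7 mm (x), about 45 g, with an 18 mm eye (hole along x) near its top and a brass boss on its -x face. Origin: centre of its foot; centre of mass 40 mm up. At first in a slot of the painting block, foot 5 mm over the table; can be taken from above by its narrow edges. All alike, any peg will do.
- ornament2_eye (a point): Centre of ornament2's eye, 71 mm above its foot.
- ornament3: Painted ornament (may be absent): white plaque 30 (y) x 85 (z) x 7 mm (x), about 45 g, with an 18 mm eye (hole along x) near its top and a brass boss on its -x face. Origin: centre of its foot; centre of mass 40 mm up. At first in a slot of the painting block, foot 5 mm over the table; can be taken from above by its narrow edges. All alike, any peg will do.
- ornament3_eye (a point): Centre of ornament3's eye, 71 mm above its foot.
- peg0 (a point): Middle of the 7 mm peg at y = +96 mm in the rail's frame, on its axis, which runs straight from x -20, z 7 (root, at the rail's front edge) through here (x -44, z 21) to the free rounded tip at x -65, z 33 mm.
- peg1 (a point): Middle of the 7 mm peg at y = +32 mm in the rail's frame, on its axis, which runs straight from x -20, z 7 (root, at the rail's front edge) through here (x -44, z 21) to the free rounded tip at x -65, z 33 mm.
- peg2 (a point): Middle of the 7 mm peg at y = -32 mm in the rail's frame, on its axis, which runs straight from x -20, z 7 (root, at the rail's front edge) through here (x -44, z 21) to the free rounded tip at x -65, z 33 mm.
- peg3 (a point): Middle of the 7 mm peg at y = -96 mm in the rail's frame, on its axis, which runs straight from x -20, z 7 (root, at the rail's front edge) through here (x -44, z 21) to the free rounded tip at x -65, z 33 mm.
- paint_tin: Bystander: closed steel paint tin, 74 mm wide, 85 mm high. Origin: centre of its underside.
- mug: Bystander: white mug, 80 mm wide, 92 mm high. Origin: centre of its underside.
- varnish: Bystander: amber glass jar, 56 mm wide, 120 mm high. Origin: centre of its underside.

How it is judged:
By the outcome, as a careful person would: the job done as asked, in the order asked, and still so for the second after the job is handed in, with the robot touching nothing.
Of ornament0, ornament1, ornament2, ornament3 only 2 to 4 are there at a start; the rules pass over those that are not, and their reading is None.
At some moment in a run one of rail may be knocked a few centimetres aside while the robot is not near it.
It also fails if it takes over 210 s, if anything falls off the work surface, if the arm or the gripper's body presses on something with over 40 N, if the wrist force passes 120 N, or if a joint passes its speed limit or range.

ROBOT

A 7-joint arm with a two-finger parallel gripper is mounted at the origin on the work surface. World frame = base frame: x ahead of the robot, y to its left, z up, the work surface at z = 0. Lengths are in m, angles in rad, forces in N, time in s.
With the tool pointing down it reaches from about 0.4 to 0.925 m from the base axis. Payload 4.1 kg.
Tool frame: the origin (TCP) lies between the finger pads, 19 mm behind the fingertips; this is the grasp point; z points along the fingers, y is the line along which they close (so a half turn about z gives the same grasp; the last joint's range is limited). The gripper opens to 85 mm and grips with 20 to 120 N. Pads are 22 mm wide; open, the fingers measure 114 mm over their backs; the gripper's body (76 mm by 85 mm) begins 54 mm behind the grasp point. The pads swing forward as they close: fully open they stand 13 mm farther back than shut.
Start: joints at [1.241, 0.398, 0.045, 1.537, -0.019, 1.207, -0.051], TCP at [0.149, -0.633, 0.25] pointing down, gripper open.
Joint ranges: [-2.82, 2.82], [-0.49, 2.23], [-1.37, 1.46], [0, 2.46], [-1.36, 4.5], [0.23, 2], [-2.94, 2.94]. Speed limits (rad/s): [2.57, 2.57, 3.14, 3.14, 3.14, 3.14, 3.14].

INTERFACE

Orientations are given as a unit quaternion [w, x, y, z].
In Python, from bench import ctrl, get_image, camera_model, sign_off, nets gives the robot as it stands.
- The arm moves only by the tool drive_tool, never from a script. Its argument "motion" is a list of rows, each a list of 7 numbers: the shift along the tool's x, y, z normalised to -1 to 1, where 1 is 0.25 m, then the turn, a rotation vector about the tool's x, y, z normalised to -1 to 1, where 1 is pi rad, then the opening, from -1 (shut) to 1 (fully open). In form: [[x, y, z, ax, ay, az, gripper], ...]. A call has 1 to 8 rows; each row is the pose to reach, as a shift and turn from the pose commanded when the call began, along the tool's axes at that moment, turning the shorter way round; what a row does not reach only later rows make up. A row lasts 1/12 s, in which the tool goes at most 41.7 mm and 7.16 degrees, less where a joint would pass 70% of its speed; a pose out of reach is approached as far as the arm can. A call with a number of a shift or a turn outside -1 to 1 is refused whole. A call with a gripper value outside its range is refused whole. The fingers move at their own pace and stop on an object; "newtons" is the grip in N (left out, the last holds). Time passes only in rows, so rows that repeat a pose let the fingers close. It gives the time, the measured TCP pose, the force, the opening and the grip force at its end, in the units of the state.
- ctrl.read_state(): the state, without advancing time (a new reading comes with each control period).
- get_image(name): name is "scene" or "top"; returns (picture, depth): 420x560x3 uint8, red, green, blue; 420x560 float32, m along the optical axis (not along the pixel's ray), 0 where there is no reading.
- camera_model(name): a dict with "camera_matrix" (3x3 intrinsics, pixels), "k1" (the pictures are not rectified: a ray, as slopes to the right and down, at radius r is drawn at 1 + k1 r^2 times it, then the intrinsics apply), "T" (4x4, takes a point from camera to world coordinates). Camera axes: x right, y down, z forward; pixel columns grow to the right and rows downward; lengths in m; the calibration is good to about 2 mm. A picture is of the moment at which its call begins. camera_model takes no time and is no camera call.
- sign_off(): hands the job in; it is judged then, once.
Trained networks look in the newest picture that a camera, given by its name, has taken for a name from the list of things; names that differ only in an ending like _2 or _b are one class to them, and where a whole thing is asked for, a point or a joint stands for the part that bears it (a point fixed in the world has none). Each returns a list of dicts, best first, with "conf" (0 to 1); they miss things now and then, are a little off and sometimes report something else, mostly with a low value. They report only what shows in the picture. A call takes as long as a camera call.
- nets.silhouettes(thing, camera): "mask" (420x560 bool, what is visible of it) and "extent" ([left, top, right, bottom] as shares, 0 to 1, of the picture: columns of its width, rows of its height, round what is visible of it).
- nets.spot_point(thing, camera): "at" ([row, column] as shares, 0 to 1, of the picture: columns of its width, rows of its height: a listed point, or the origin of a listed thing).
The state is a dict: "time_s": time; "qpos": joint angles; "qd": joint speeds; "joint_torque": joint torques, N m; "eef_pos": TCP position; "tcp_rot": TCP orientation; "wrist_force": force on the tool from outside, world axes, zero at the start; "moment": the same for the moment, N m; "width": opening from 0.0 (shut) to 1.0 (fully open); "gripper_force": force on a finger pad.
Only numpy, scipy, OpenCV 4.12 (cv2) and the standard library are available. Lean on these libraries where they do the work, as an engineer would, in place of code of your own. Each camera call takes 0.05 s, during which the arm holds its last target. There are 200 camera calls.

## Working session

There is one attempt and no reset: what is moved stays moved. The work goes in short steps, Python scripts to look and compute and a tool call to move; the robot and the scene stay as the last step left them, time stands still between calls to the robot, and variables do not carry over. Pictures are saved under pics/ and viewed, at most 14 in all, crops included, and the job is handed in when it is done.

Besides the shell and the picture viewer there is one more tool, called after "Call:" as name(argument=value, ...) on one line, values as JSON. drive_tool: Moves the arm, as the interface text tells. Scaled input: -1 to 1 covers 0.25 m each way for a shift and pi rad each way for a turn. Its arguments: {"type":"object","properties":{"motion":{"type":"array"},"newtons":{"type":"number"}},"required":["motion"]}

```bash
ls; mkdir -p pics
python3 - <<'E'
from bench import ctrl,get_image,camera_model
import cv2,numpy as np
print(ctrl.read_state())
for n in ("scene","top"):
    p,d=get_image(n); cv2.imwrite(f"pics/{n}0.png",p[:,:,::-1]); np.save(f"pics/{n}0d.npy",d)
    m=camera_model(n); print(n,m)
E
```

```text
pics
{'time_s': 0.0, 'qpos': array([ 1.24106756,  0.39920148,  0.04503496,  1.5378456 , -0.01868516,
        1.20690416, -0.05071579]), 'qd': array([-0.0007669 ,  0.00013844,  0.00040166,  0.00105069,  0.00062852,
        0.00082606, -0.00024883]), 'joint_torque': array([ 1.12116413e-03, -4.75134122e+01,  1.36531033e+00, -2.54221219e+01,
        1.16720612e-02,  9.34060779e-03, -4.71192152e-06]), 'eef_pos': array([ 0.14853282, -0.63220287,  0.24897263]), 'tcp_rot': array([-9.50860063e-04,  9.93346616e-01,  1.15158857e-01, -1.85142152e-04]), 'wrist_force': array([-0.16989427, -0.22579335,  0.10370312]), 'moment': array([ 0.01088615, -0.00969069, -0.00683061]), 'gripper_force': 0.0, 'width': 1.0018246990704636}
scene {'camera_matrix': array([[455.0929553 ,   0.        , 279.23037076],
       [  0.        , 455.0929553 , 215.81091109],
       [  0.        ,   0.        ,   1.        ]]), 'k1': -0.04922372253503579, 'T': array([[-0.49087298,  0.48606237, -0.72304017,  1.31376731],
       [ 0.87096127,  0.29442954, -0.39336714,  0.38308242],
       [ 0.02168342, -0.82283329, -0.56786901,  0.68096003],
       [ 0.        ,  0.        ,  0.        ,  1.        ]])}
top {'camera_matrix': array([[432.04383143,   0.        , 281.53334518],
       [  0.        , 432.04383143, 203.46411574],
       [  0.        ,   0.        ,   1.        ]]), 'k1': -0.09649336436529041, 'T': array([[-0.02277374, -0.99667536,  0.07822778,  0.49622954],
       [-0.99971683,  0.02216332, -0.00866258, -0.00849639],
       [ 0.00689999, -0.0784029 , -0.99689788,  1.30259941],
       [ 0.        ,  0.        ,  0.        ,  1.        ]])}
```

View pics/scene0.png

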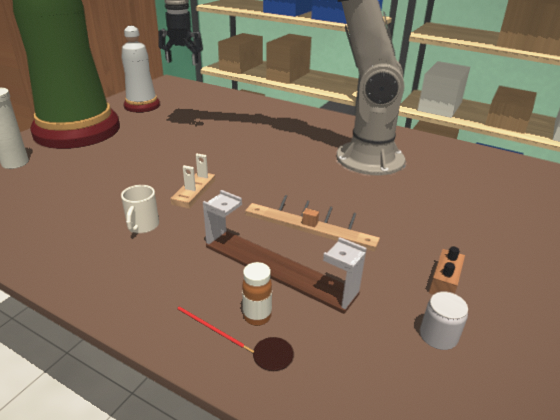

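View pics/top0.png

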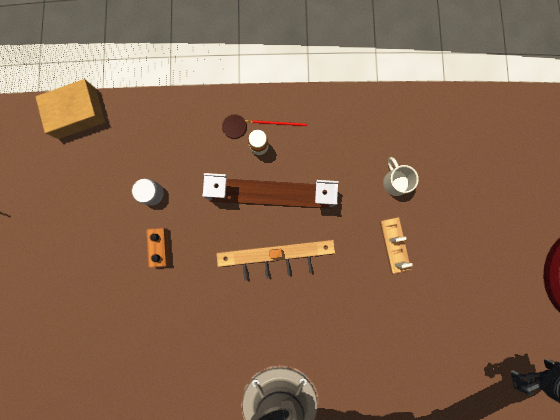

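The scene view shows the rail (about 310,222) lying in front of the stand, two ornaments in the block (about 190,178 and 202,165), and the screws at 453,253 and 449,270. The top view agrees: rail centre about (276,254), stand flanges about (215,186) and (326,192), screws (155,238) and (155,258), ornaments (399,239) and (405,265).

```bash
cat > h.py <<'E'
import numpy as np, cv2
from bench import ctrl,get_image,camera_model,nets
from scipy.spatial.transform import Rotation as R
CM={n:camera_model(n) for n in("scene","top")}
def ray(cam,uv):
    m=CM[cam]; p=cv2.undistortPoints(np.array([[uv]],float),m["camera_matrix"],np.array([m["k1"],0,0,0,0]))[0,0]
    return m["T"][:3,3],m["T"][:3,:3]@np.array([p[0],p[1],1])
def tri(a,b):
    (o1,d1),(o2,d2)=ray("scene",a),ray("top",b)
    s,t=np.linalg.lstsq(np.c_[d1,-d2],o2-o1,rcond=None)[0]
    p,q=o1+s*d1,o2+t*d2; return (p+q)/2,np.linalg.norm(p-q)
def onz(cam,uv,z):
    o,d=ray(cam,uv); return o+d*(z-o[2])/d[2]
def proj(cam,p):
    m=CM[cam]; T=np.linalg.inv(m["T"])
    return cv2.projectPoints(np.array([p],float),cv2.Rodrigues(T[:3,:3])[0],T[:3,3],m["camera_matrix"],np.array([m["k1"],0,0,0,0]))[0][0,0]
def spots(thing,cam):
    return [(np.array([s["at"][1]*560,s["at"][0]*420]),s["conf"]) for s in nets.spot_point(thing,cam)]
def cloud(cam,d,mask):
    v,u=np.nonzero(mask&(d>0)); m=CM[cam]
    p=cv2.undistortPoints(np.c_[u,v].astype(float)[:,None],m["camera_matrix"],np.array([m["k1"],0,0,0,0]))[:,0]
    z=d[v,u]; return (np.c_[p*z[:,None],z])@m["T"][:3,:3].T+m["T"][:3,3]
def go(pos,yaw):
    """delta in tool units to reach pos with tool down, tool x axis at world yaw"""
    s=ctrl.read_state(); q=s["tcp_rot"]; r=R.from_quat(np.r_[q[1:],q[0]])
    t=R.from_matrix(np.array([[np.cos(yaw),np.sin(yaw),0],[np.sin(yaw),-np.cos(yaw),0],[0,0,-1]]).T.T)
    print("shift",np.round(r.inv().apply(np.array(pos)-s["eef_pos"])/.25,4),"turn",np.round((r.inv()*t).as_rotvec()/np.pi,4),"at",np.round(s["eef_pos"],4),"F",np.round(s["wrist_force"],1),"w",round(s["width"],3),"t",s["time_s"])
E
python3 - <<'E'
from h import *
for c in("scene","top"): get_image(c)
L=["stand","stand_hole0","stand_hole1","rail","rail_hole0","rail_hole1","screw0","ornament0","ornament0_eye","peg0","peg1","peg2","peg3","paint_block","paint_tin","mug","varnish"]
np.set_printoptions(precision=4,suppress=True)
for t in L:
    a,b=spots(t,"scene"),spots(t,"top")
    print(t,[(np.round(x,1),round(c,2)) for x,c in a][:4],"|",[(np.round(x,1),round(c,2)) for x,c in b][:4])
    if a and b: print("   ",*[(tri(x,y)[0],round(tri(x,y)[1],4)) for x,_ in a[:3] for y,_ in b[:3] if tri(x,y)[1]<.01])
E
```

```text
stand [(array([277. , 268.8]), 0.73)] | [(array([269.9, 192.3]), 0.56)]
    (array([0.6337, 0.013 , 0.0018]), np.float64(0.0036))
stand_hole0 [(array([222.1, 202.1]), 0.75), (array([345.6, 253.2]), 0.62)] | [(array([220.4, 187. ]), 0.79), (array([323.9, 193.7]), 0.66)]
    (array([ 0.6158, -0.1399,  0.1187]), np.float64(0.0086))
stand_hole1 [(array([222.1, 202.1]), 0.75), (array([345.6, 253.2]), 0.62)] | [(array([220.4, 187. ]), 0.79), (array([323.9, 193.7]), 0.66)]
    (array([ 0.6158, -0.1399,  0.1187]), np.float64(0.0086))
rail [(array([310.9, 226.7]), 0.69), (array([225., 203.]), 0.35)] | [(array([273.2, 250.6]), 0.72), (array([395.2, 263. ]), 0.59)]
    (array([0.4572, 0.0086, 0.0075]), np.float64(0.0007))
rail_hole0 [(array([364.8, 247.4]), 0.86), (array([258.1, 212.8]), 0.65), (array([351.2, 225.1]), 0.46)] | [(array([325.7, 246.2]), 0.96), (array([225.8, 258.2]), 0.75)]
    (array([ 0.4375,  0.151 , -0.0143]), np.float64(0.0041)) (array([ 0.4649, -0.1467,  0.    ]), np.float64(0.0068))
rail_hole1 [(array([364.8, 247.4]), 0.86), (array([258.1, 212.8]), 0.65), (array([351.2, 22
[... 2263 characters left out ...]
.0957,  0.0232]), np.float64(0.0088))
paint_block [(array([194.1, 191.8]), 0.8)] | [(array([396.6, 244.1]), 0.61)]
    (array([ 0.4646, -0.3626, -0.0034]), np.float64(0.0092))
paint_tin [(array([437. , 334.9]), 0.55)] | [(array([406.1, 265.2]), 0.63), (array([151.1, 196.2]), 0.6)]
    (array([ 0.6314,  0.3768, -0.0096]), np.float64(0.0069))
mug [(array([190.8, 191.7]), 0.7), (array([143.2, 221.2]), 0.58)] | [(array([396.7, 182. ]), 0.88), (array([323.8, 194.5]), 0.31)]
    (array([ 0.6552, -0.3715,  0.0054]), np.float64(0.0025))
varnish [(array([253.6, 316.2]), 0.67), (array([194.5, 192.4]), 0.52)] | [(array([262.5, 146. ]), 0.62)]
    (array([ 0.7766,  0.0361, -0.0063]), np.float64(0.0036))
```

Run:
```python
import cv2,numpy as np
t=cv2.imread("pics/top0.png"); s=cv2.imread("pics/scene0.png")
def c(im,x,y,w,h,k): return cv2.resize(im[y:y+h,x:x+w],None,fx=k,fy=k,interpolation=cv2.INTER_CUBIC)
A=c(t,195,165,150,120,5); cv2.imwrite("pics/cropA.png",A)
B=np.vstack([np.hstack([c(t,140,220,40,60,5),c(t,375,210,45,70,5)[:300],c(s,430,240,40,60,5)]),np.hstack([c(s,165,145,55,60,5),c(s,200,190,70,60,5)])[:, :625]])if 0 else None
a=np.zeros((600,800,3),np.uint8)
for (im,x,y,w,h,ox,oy) in [(t,140,220,40,60,0,0),(t,375,210,50,70,210,0),(s,430,240,40,60,470,0),(s,165,145,55,60,0,300 if 0 else 360),(s,200,190,50,40,280,360),(s,320,235,50,40,540,360)]:
    k=c(im,x,y,w,h,5); k=k[:600-oy,:800-ox]; a[oy:oy+k.shape[0],ox:ox+k.shape[1]]=k
cv2.imwrite("pics/cropB.png",a)
```

```text
(no output)
```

View pics/cropA.png

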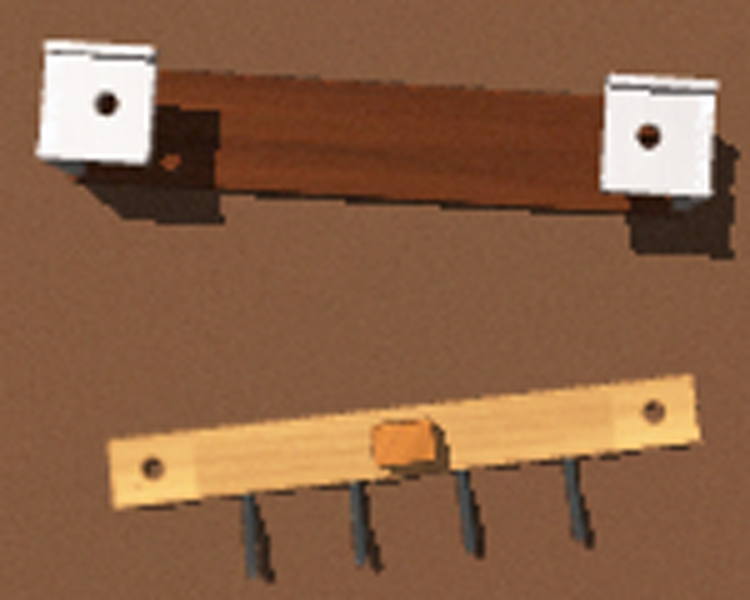

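View pics/cropB.png

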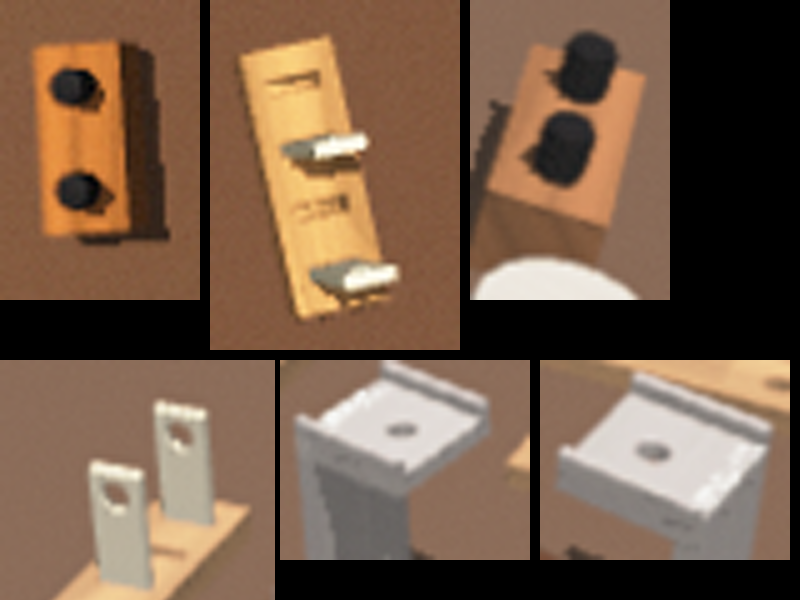

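```bash
cat >> h.py <<'E'
def hole(img,uv,r=4):
    """weighted centroid of a darker spot near uv"""
    g=img.mean(2).astype(float); u0,v0=np.round(uv).astype(int)
    for _ in range(3):
        V,U=np.mgrid[v0-r:v0+r+1,u0-r:u0+r+1]; w=g[v0-r:v0+r+1,u0-r:u0+r+1]
        w=np.clip(np.percentile(w,75)-15-w,0,None)*((U-u0)**2+(V-v0)**2<=r*r+1)
        c=np.array([(w*U).sum(),(w*V).sum()])/w.sum(); u0,v0=np.round(c).astype(int)
    return c
E
python3 - <<'E'
from h import *
np.set_printoptions(precision=4,suppress=True)
s,ds=get_image("scene"); t,dt=get_image("top")
H={}
for n,a,b,z in [("sh0",(224,203.6),(216,185.3),.12),("sh1",(342.4,253),(324.2,191.6),.12),("rh0",(365,239) if 0 else (256,210),(225.2,258),.014),("rh1",(364,238),(325.2,246.6),.014)]:
    b=hole(t,b)
    p=onz("top",b,z); a0=proj("scene",p); 
    a=hole(s,a0); H[n]=onz("top",b,z)
    print(n,b,a0,a,"top@z",p,"scene@z",onz("scene",a,z),"tri",tri(a,b))
for q,r in(("sh0","sh1"),("rh0","rh1")):
    d=H[q]-H[r]; print(np.linalg.norm(d),(H[q]+H[r])/2,"yaw",np.degrees(np.arctan2(-d[0],d[1])))
# depth clouds
for cam,d in(("top",dt),("scene",ds)):
    P=cloud(cam,d,np.ones(d.shape,bool))
    for n in("sh0","sh1","rh0","rh1"):
        q=P[np.linalg.norm(P[:,:2]-H[n][:2],axis=1)<.018]; print(cam,n,len(q),np.median(q[:,2]))
    m=(np.abs(P[:,0]-.45)<.12)&(np.abs(P[:,1]-.36)<.05)
    q=P[m&(P[:,2]>.06)&(P[:,2]<.09)]; print("knobs",cam,len(q))
    if len(q)>4:
        med=q[:,0].mean(); 
        for g in(q[q[:,0]>med],q[q[:,0]<=med]): print(g.mean(0),g.min(0),g.max(0))
    q=P[(np.abs(P[:,0]-.46)<.14)&(np.abs(P[:,1]+.37)<.06)&(P[:,2]>.03)&(P[:,2]<.1)]
    med=q[:,0].mean()
    for g in(q[q[:,0]>med],q[q[:,0]<=med]): print("orn",cam,len(g),g.mean(0),g.min(0),g.max(0))
E
```

```text
sh0 [215.8477 185.3092] [342.3847 251.7208] [342.425  253.0348] top@z [0.6433 0.1612 0.12  ] scene@z [0.647  0.1629 0.12  ] tri (array([0.6436, 0.1617, 0.1171]), np.float64(0.0001280416239553561))
sh1 [324.2954 191.8486] [224.2017 202.6967] [223.9164 203.591 ] top@z [ 0.6185 -0.1373  0.12  ] scene@z [ 0.6219 -0.1358  0.12  ] tri (array([ 0.6189, -0.1378,  0.1176]), np.float64(0.0003971159270137889))
rh0 [224.9204 258.0786] [367.3895 238.6042] [367.3888 239.979 ] top@z [0.4385 0.1521 0.014 ] scene@z [0.4437 0.154  0.014 ] tri (array([0.4383, 0.1526, 0.0099]), np.float64(5.915340688356867e-06))
rh1 [325.2399 246.7919] [256.7208 208.3435] [256.8595 208.3952] top@z [ 0.4651 -0.1468  0.014 ] scene@z [ 0.4652 -0.1464  0.014 ] tri (array([ 0.465 , -0.1467,  0.0139]), np.float64(0.0003767758333561072))
0.29961005888053543 [0.6309 0.012  0.12  ] yaw -4.741709434019261
0.3000586141137418 [0.4518 0.0026 0.014 ] yaw 5.099111606636675
top sh0 134 0.11912192896700269
top sh1 128 0.11896342774312407
top rh0 115 0.0136423323392183
top rh1 112 0.01270308796532682
knobs top 102
[0.5037 0.3514 0.0702] [0.4933 0.3418 0.0605] [0.5134 0.3632 0.0772]
[0.4467 0.3482 0.0698] [0.4359 0.3382 0.0606] [0.4562 0.3617 0.0759]
orn top 56 [ 0.4831 -0.3497  0.0743] [ 0.4771 -0.3697  0.0313] [ 0.4887 -0.3372  0.0932]
orn top 66 [ 0.4111 -0.3651  0.0718] [ 0.4041 -0.3837  0.0324] [ 0.4165 -0.3515  0.0933]
scene sh0 314 0.11462871303290079
scene sh1 221 0.01406562576564152
scene rh0 108 0.013445464161792042
scene rh1 85 0.013895025049986853
knobs scene 167
[0.5116 0.3528 0.0674] [0.4983 0.3422 0.0602] [0.5217 0.3628 0.0725]
[0.4522 0.3488 0.0677] [0.4383 0.3386 0.0604] [0.4612 0.3599 0.073 ]
orn scene 207 [ 0.487  -0.3508  0.061 ] [ 0.4771 -0.3695  0.0304] [ 0.4943 -0.3361  0.0933]
orn scene 193 [ 0.4121 -0.3649  0.0606] [ 0.4013 -0.3826  0.0301] [ 0.4218 -0.3483  0.094 ]
```

```bash
cat >> h.py <<'E'
def tm(yaw): c,s=np.cos(yaw),np.sin(yaw); return R.from_matrix([[c,s,0],[s,-c,0],[0,0,-1]])
def plan(*wps):
    """wps: (x,y,z,yaw_deg); prints deltas, each relative to the previous target"""
    s=ctrl.read_state(); q=s["tcp_rot"]; r=R.from_quat(np.r_[q[1:],q[0]]); p=s["eef_pos"]
    print("at",np.round(p,4),"yaw",round(np.degrees(np.arctan2(*r.as_matrix()[[1,0],0])),2),"F",np.round(s["wrist_force"],1),"w",round(s["width"],3),"t",round(s["time_s"],1))
    for w in wps:
        t=tm(np.radians(w[3])); d=np.array(w[:3])-p; a=(r.inv()*t).as_rotvec()
        print(np.round(np.r_[r.inv().apply(d)/.25,a/np.pi],3).tolist(),"rows",round(max(np.linalg.norm(d)/.0417,np.degrees(np.linalg.norm(a))/7.16),1)); p,r=np.array(w[:3]),t
E
python3 -c "
from h import *
plan((.30,-.45,.25,40),(.44,-.22,.25,70),(.45,0.003,.2,95.1))"
```

```text
at [ 0.1487 -0.6328  0.25  ] yaw 13.23 F [ 0.2 -0.2 -0.3] w 1.003 t 2.0
[0.756, -0.573, 0.0, 0.0, 0.0, -0.149] rows 5.7
[1.02, -0.345, 0.0, 0.0, 0.0, -0.167] rows 6.5
[0.852, -0.267, 0.2, 0.0, 0.0, -0.139] rows 5.5
```

Call:
drive_tool(motion=[[0.756,-0.573,0,0,0,-0.149,1],[0.756,-0.573,0,0,0,-0.149,1],[0.756,-0.573,0,0,0,-0.149,1],[0.756,-0.573,0,0,0,-0.149,1],[0.756,-0.573,0,0,0,-0.149,1],[0.756,-0.573,0,0,0,-0.149,1],[0.756,-0.573,0,0,0,-0.149,1]])

```text
time_s: 2.58
eef_pos: [0.306, -0.444, 0.2505]
tcp_rot: [-0.001, 0.938, 0.348, 0.002]
wrist_force: [1.1, 0.2, 0.3]
width: 0.997
gripper_force: 0.0
```

Call:
drive_tool(motion=[[0.98,-0.345,0,0,0,-0.167,1],[0.98,-0.345,0,0,0,-0.167,1],[0.98,-0.345,0,0,0,-0.167,1],[0.98,-0.345,0,0,0,-0.167,1],[0.98,-0.345,0,0,0,-0.167,1],[0.98,-0.345,0,0,0,-0.167,1],[0.98,-0.345,0,0,0,-0.167,1],[0.98,-0.345,0,0,0,-0.167,1]])

```text
time_s: 3.25
eef_pos: [0.4342, -0.2227, 0.2505]
tcp_rot: [0.0, 0.816, 0.578, 0.001]
wrist_force: [0.2, -0.3, 0.1]
width: 0.996
gripper_force: 0.0
```

Call:
drive_tool(motion=[[0.86,-0.27,0.2,0,0,-0.139,1],[0.86,-0.27,0.2,0,0,-0.139,1],[0.86,-0.27,0.2,0,0,-0.139,1],[0.86,-0.27,0.2,0,0,-0.139,1],[0.86,-0.27,0.2,0,0,-0.139,1],[0.86,-0.27,0.2,0,0,-0.139,1],[0.86,-0.27,0.2,0,0,-0.139,1],[0.86,-0.27,0.2,0,0,-0.139,1]])

```text
time_s: 3.92
eef_pos: [0.4416, -0.0019, 0.1998]
tcp_rot: [0.0, 0.674, 0.738, -0.0]
wrist_force: [-0.1, -0.5, -0.4]
width: 1.0
gripper_force: 0.0
```

```bash
cat >> h.py <<'E'
def rail(guess0,guess1,z,img=None):
    t=img if img is not None else get_image("top")[0]
    P=[onz("top",hole(t,proj("top",(*g[:2],z))),z) for g in(guess0,guess1)]
    d=P[0]-P[1]; m=(P[0]+P[1])/2; y=np.degrees(np.arctan2(-d[0],d[1]))
    print("rail",np.round(P,4).tolist(),"len",round(np.linalg.norm(d),4),"mid",np.round(m,4),"yaw",round(y,2)); return m,y
E
python3 -c "
from h import *
m,y=rail((.4385,.1521),(.4651,-.1468),.014)
plan((m[0],m[1],.07,y+90),(m[0],m[1],.036,y+90))
import cv2
t=get_image('top')[0]; s=get_image('scene')[0]
cv2.imwrite('pics/a.png',cv2.resize(np.hstack([t[150:300,200:350],s[170:320,220:390]]),None,fx=2.4,fy=2.4)[:,:,::-1])"
```

```text
rail [[0.4384, 0.1521, 0.014], [0.4651, -0.1468, 0.014]] len 0.3001 mid [0.4518 0.0026 0.014 ] yaw 5.1
at [ 0.4418 -0.0031  0.2   ] yaw 95.03 F [ 0.1 -0.6  0.1] w 1.003 t 4.0
[0.02, 0.042, 0.52, -0.0, 0.0, -0.0] rows 3.1
[0.0, 0.0, 0.136, 0.0, 0.0, 0.0] rows 0.8
```

Call:
drive_tool(motion=[[0.02,0.042,0.2,0,0,0,1],[0.02,0.042,0.4,0,0,0,1],[0.02,0.042,0.52,0,0,0,1],[0.02,0.042,0.6,0,0,0,1],[0.02,0.042,0.652,0,0,0,1],[0.02,0.042,0.652,0,0,0,1]])

```text
time_s: 4.57
eef_pos: [0.4492, 0.0025, 0.034]
tcp_rot: [-0.002, 0.676, 0.737, -0.002]
wrist_force: [0.2, -0.7, 0.1]
width: 0.999
gripper_force: 0.0
```

Call:
drive_tool(motion=[[0,0,0,0,0,0,-1],[0,0,0,0,0,0,-1],[0,0,0,0,0,0,-1],[0,0,0,0,0,0,-1],[0,0,0,0,0,0,-1],[0,0,0,0,0,0,-1],[0,0,0,0,0,0,-1],[0,0,0,0,0,0,-1]], newtons=80)

```text
time_s: 5.23
eef_pos: [0.4521, 0.0043, 0.0381]
tcp_rot: [0.001, 0.675, 0.738, -0.0]
wrist_force: [-1.3, -0.0, 7.3]
width: 0.27
gripper_force: 80.1
```

Call:
drive_tool(motion=[[0,0,-0.1,0,0,0,-1],[0,0,-0.3,0,0,0,-1],[0,0,-0.5,0,0,0,-1],[0,0,-0.66,0,0,0,-1],[0,0,-0.66,0,0,0,-1],[0,0,-0.66,0,0,0,-1]])

```text
time_s: 5.73
eef_pos: [0.4543, 0.0048, 0.2059]
tcp_rot: [0.004, 0.675, 0.738, 0.002]
wrist_force: [1.1, -0.4, -6.1]
width: 0.272
gripper_force: 80.8
```

```bash
python3 -c "
from h import *
import cv2
plan()
t=get_image('top')[0]; s=get_image('scene')[0]
z=.201-.036+.014
m,y=rail((.4385,.1521),(.4651,-.1468),z,t)
cv2.imwrite('pics/a.png',cv2.resize(np.hstack([t[150:300,200:350],s[130:280,220:390]]),None,fx=2.4,fy=2.4)[:,:,::-1])"
```

```text
at [0.4543 0.0048 0.2059] yaw 95.11 F [ 1.1 -0.4 -6.1] w 0.272 t 5.7
rail [[0.4414, 0.1528, 0.179], [0.4684, -0.1471, 0.179]] len 0.3011 mid [0.4549 0.0028 0.179 ] yaw 5.16
```

View pics/a.png

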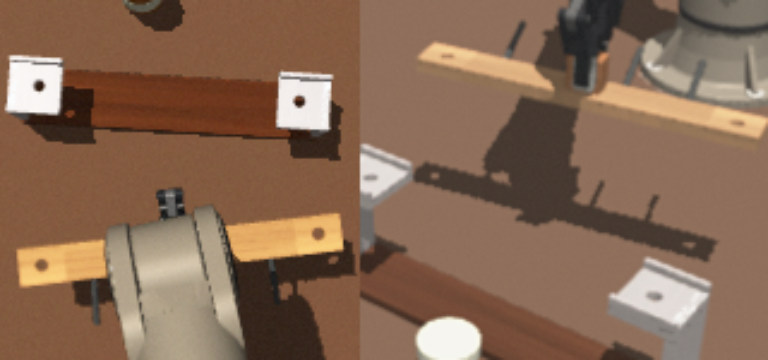

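```bash
python3 -c "
from h import *
plan((.630,.014,.206,85.26),(.630,.014,.176,85.26))"
```

```text
at [0.4505 0.0043 0.2011] yaw 95.11 F [-0.8  0.4 -6.4] w 0.266 t 5.8
[-0.025, 0.719, -0.021, -0.0, 0.0, 0.055] rows 4.3
[0.0, 0.0, 0.12, 0.0, 0.0, 0.0] rows 0.7
```

Call:
drive_tool(motion=[[-0.005,0.12,-0.02,0,0,0.01,-1],[-0.01,0.26,-0.02,0,0,0.02,-1],[-0.015,0.4,-0.02,0,0,0.03,-1],[-0.02,0.54,-0.02,0,0,0.04,-1],[-0.025,0.66,-0.02,0,0,0.055,-1],[-0.025,0.719,-0.02,0,0,0.055,-1],[-0.025,0.719,-0.02,0,0,0.055,-1],[-0.025,0.719,-0.02,0,0,0.055,-1]])

```text
time_s: 6.5
eef_pos: [0.6294, 0.0147, 0.2026]
tcp_rot: [-0.003, 0.736, 0.677, -0.003]
wrist_force: [-1.7, 0.4, -6.1]
width: 0.264
gripper_force: 81.1
```

Call:
drive_tool(motion=[[0,0,0.05,0,0,0,-1],[0,0,0.1,0,0,0,-1],[0,0,0.1,0,0,0,-1],[0,0,0.1,0,0,0,-1],[0,0,0.1,0,0,0,-1],[0,0,0.1,0,0,0,-1]])

```text
time_s: 7.0
eef_pos: [0.6314, 0.0145, 0.1825]
tcp_rot: [0.0, 0.736, 0.677, 0.0]
wrist_force: [-0.5, 0.0, -4.3]
width: 0.269
gripper_force: 80.8
```

```bash
python3 -c "
from h import *
import cv2
get_image('top');plan()
s=get_image('scene')[0];t=get_image('top')[0]; st=ctrl.read_state()
z=st['eef_pos'][2]-.038+.014
m,y=rail((.6433,.1612),(.6185,-.1373),z,t)
for g in ((.6433,.1612,z),(.6185,-.1373,z)):
  u=hole(s,proj('scene',g)); print(onz('scene',u,z))
plan((.630,.014,.17,85.26))
cv2.imwrite('pics/b.png',cv2.resize(np.hstack([t[150:230,190:350],s[170:250,200:380][:, :160]]),None,fx=2.4,fy=2.4)[:,:,::-1])
cv2.imwrite('pics/b.png',np.vstack([cv2.resize(t[145:225,190:350],None,fx=3.7,fy=3.7),cv2.resize(s[165:245+10,200:380],None,fx=3.3,fy=3.3)[:, :592]])[:600,:,::-1])"
```

```text
at [0.6316 0.0145 0.1828] yaw 85.22 F [ 0.7  0.  -5. ] w 0.271 t 7.0
rail [[0.6439, 0.162, 0.1587], [0.6191, -0.1366, 0.1587]] len 0.2996 mid [0.6315 0.0127 0.1587] yaw -4.75
[0.64760312 0.16351433 0.15871049]
[ 0.62302743 -0.13502981  0.15871049]
at [0.6316 0.0145 0.1827] yaw 85.22 F [-0.4  0.9 -5.1] w 0.264 t 7.2
[-0.002, -0.006, 0.051, 0.0, 0.0, -0.0] rows 0.3
```

View pics/b.png

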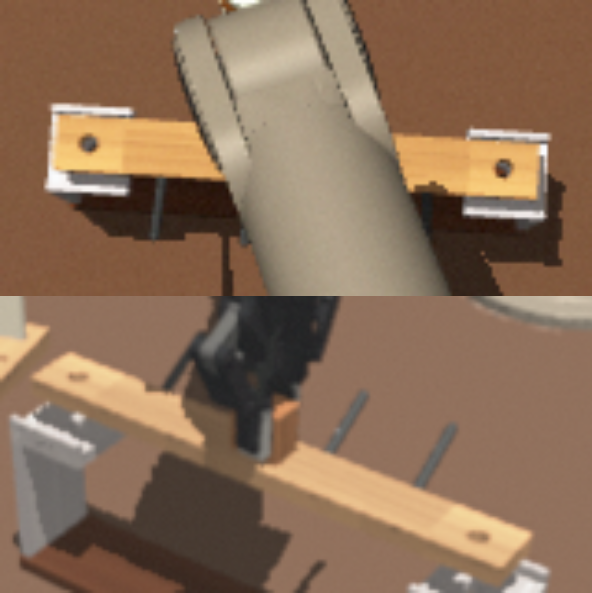

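Call:
drive_tool(motion=[[-0.003,-0.003,0.02,0,0,0,-1],[-0.003,-0.003,0.04,0,0,0,-1],[-0.003,-0.003,0.06,0,0,0,-1],[-0.003,-0.003,0.08,0,0,0,-1],[-0.003,-0.003,0.09,0,0,0,-1],[-0.003,-0.003,0.098,0,0,0,-1],[-0.003,-0.003,0.098,0,0,0,-1],[-0.003,-0.003,0.098,0,0,0,-1]])

```text
time_s: 7.82
eef_pos: [0.63, 0.0137, 0.1582]
tcp_rot: [-0.0, 0.736, 0.677, -0.001]
wrist_force: [-4.9, -1.2, 3.4]
width: 0.269
gripper_force: 82.0
```

```bash
python3 -c "
from h import *
s=get_image('scene')[0];t=get_image('top')[0]; st=ctrl.read_state()
z=.134
m,y=rail((.6433,.1612),(.6185,-.1373),z,t)
for g in ((.6433,.1612,z),(.6185,-.1373,z)):
  u=hole(s,proj('scene',g)); print(onz('scene',u,z))
plan()"
```

```text
rail [[0.6422, 0.1609, 0.134], [0.6174, -0.1371, 0.134]] len 0.299 mid [0.6298 0.0119 0.134 ] yaw -4.76
[0.64593732 0.16275946 0.134     ]
[ 0.6206798  -0.13550812  0.134     ]
at [0.63   0.0137 0.1582] yaw 85.22 F [-4.1 -0.3  3.9] w 0.267 t 7.9
```

Call:
drive_tool(motion=[[0,0,-0.012,0,0,0,-1],[0,0.004,-0.012,0,0,0,-1],[0,0.004,-0.012,0,0,0,-1],[0,0.004,-0.012,0,0,0,-1],[0,0.004,-0.006,0,0,0,-1],[0,0.004,0,0,0,0,-1],[0,0.004,0,0,0,0,-1]])

```text
time_s: 8.5
eef_pos: [0.6317, 0.0138, 0.1582]
tcp_rot: [0.0, 0.736, 0.677, 0.0]
wrist_force: [-2.0, -0.5, 1.2]
width: 0.269
gripper_force: 81.9
```

```bash
python3 -c "
from h import *
s=get_image('scene')[0];t=get_image('top')[0]; st=ctrl.read_state()
z=.134
m,y=rail((.6433,.1612),(.6185,-.1373),z,t)
for g in ((.6433,.1612,z),(.6185,-.1373,z)):
  u=hole(s,proj('scene',g)); print(onz('scene',u,z))
plan()"
```

```text
rail [[0.6438, 0.1609, 0.134], [0.6189, -0.1373, 0.134]] len 0.2993 mid [0.6313 0.0118 0.134 ] yaw -4.78
[0.64755225 0.16263086 0.134     ]
[ 0.62275701 -0.13585282  0.134     ]
at [0.6317 0.0137 0.1582] yaw 85.23 F [-1.4 -0.6  1.6] w 0.266 t 8.6
```

Call:
drive_tool(motion=[[0,0,0,0,0,0,0.2],[0,0,0,0,0,0,0.2],[0,0,0,0,0,0,0.4],[0,0,0,0,0,0,0.4],[0,0,-0.1,0,0,0,0.4],[0,0,-0.25,0,0,0,0.4],[0,0,-0.4,0,0,0,0.4],[0,0,-0.4,0,0,0,0.4]])

```text
time_s: 9.27
eef_pos: [0.6359, 0.015, 0.2661]
tcp_rot: [0.005, 0.736, 0.677, 0.006]
wrist_force: [0.4, 0.6, 1.1]
width: 0.702
gripper_force: 0.0
```

```bash
python3 -c "
from h import *
s=get_image('scene')[0];t,d=get_image('top'); st=ctrl.read_state()
z=.134
m,y=rail((.6433,.1612),(.6185,-.1373),z,t)
for g in ((.6433,.1612,z),(.6185,-.1373,z)):
  u=hole(s,proj('scene',g)); print(onz('scene',u,z))
P=cloud('top',d,np.ones(d.shape,bool))
q=P[(np.abs(P[:,0]-.475)<.06)&(np.abs(P[:,1]-.35)<.03)&(P[:,2]>.064)&(P[:,2]<.09)]
for g in(q[q[:,0]>.475],q[q[:,0]<.475]): print(len(g),g.mean(0),(g.min(0)+g.max(0))/2)
plan((.58,.20,.25,100),(.51,.352,.2,120))
import cv2
cv2.imwrite('pics/c.png',cv2.resize(t[145:300,130:350],None,fx=3.6,fy=3.6)[:,:,::-1])"
```

```text
rail [[0.644, 0.161, 0.134], [0.619, -0.1373, 0.134]] len 0.2993 mid [0.6315 0.0119 0.134 ] yaw -4.79
[0.64755396 0.16262912 0.134     ]
[ 0.62279188 -0.13590461  0.134     ]
50 [0.50376882 0.3518703  0.06979059] [0.50334932 0.35246622 0.07008863]
49 [0.44685926 0.34815617 0.07143789] [0.44628501 0.34877074 0.07024043]
at [0.6327 0.0141 0.2597] yaw 85.23 F [-0.4 -0.1 -0.5] w 0.701 t 9.4
[0.723, -0.272, 0.038, 0.002, 0.0, -0.082] rows 4.6
[0.647, -0.17, 0.2, 0.0, 0.0, -0.111] rows 4.2
```

View pics/c.png

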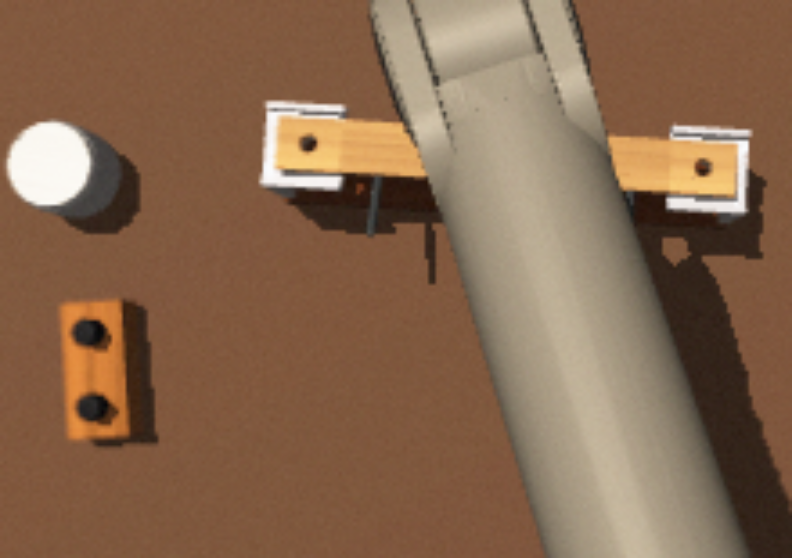

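```bash
cat >> h.py <<'E'
def dark(img,uv,r,thr=60):
    u0,v0=np.round(uv).astype(int); V,U=np.mgrid[v0-r:v0+r+1,u0-r:u0+r+1]
    m=(img[v0-r:v0+r+1,u0-r:u0+r+1].max(2)<thr)
    n,l,st,c=cv2.connectedComponentsWithStats(m.astype(np.uint8))
    k=1+np.argmax(st[1:,4]); return c[k]+[u0-r,v0-r],st[k,4]
def knob(p,imgs,z):
    """p: guess xyz of knob middle"""
    a,na=dark(imgs["scene"],proj("scene",p),11); b,nb=dark(imgs["top"],proj("top",p),8)
    print("knob tri",np.round(tri(a,b)[0],4),round(tri(a,b)[1],4),"top@z",np.round(onz("top",b,z),4),"scene@z",np.round(onz("scene",a,z),4),na,nb)
E
python3 -c "
from h import *
I={'scene':get_image('scene')[0],'top':get_image('top')[0]}
knob((.507,.354,.058),I,.058); knob((.449,.350,.058),I,.058)
for c,u in(('scene',(453,253)),('top',(155,238))): print(np.sort(I[c][u[1]-8:u[1]+9,u[0]-8:u[0]+9].max(2).ravel())[[0,20,40,60,80,100,150]])
"
```

```text
knob tri [0.5048 0.3515 0.0546] 0.0007 top@z [0.5049 0.3502 0.058 ] scene@z [0.509 0.352 0.058] 113 49
knob tri [0.4445 0.3487 0.0549] 0.0006 top@z [0.4447 0.3475 0.058 ] scene@z [0.4486 0.3491 0.058 ] 107 47
[ 28  34  36  39  46  52 128]
[  5  36  46  87 164 182 202]
```

Call:
drive_tool(motion=[[0.72,-0.27,0.02,0,0,-0.08,0.4],[0.72,-0.27,0.02,0,0,-0.08,0.4],[0.72,-0.27,0.02,0,0,-0.08,0.4],[0.72,-0.27,0.02,0,0,-0.08,0.4],[0.72,-0.27,0.02,0,0,-0.08,0.4],[0.72,-0.27,0.02,0,0,-0.08,0.4]])

```text
time_s: 9.97
eef_pos: [0.5747, 0.2071, 0.2512]
tcp_rot: [-0.003, 0.641, 0.768, 0.0]
wrist_force: [-0.6, 1.3, 0.6]
width: 0.701
gripper_force: 0.0
```

```bash
python3 -c "
from h import *
plan((.507,.354,.2,150))"
```

```text
at [0.5747 0.2071 0.2512] yaw 100.33 F [-0.6  1.3  0.6] w 0.701 t 10.0
[0.626, -0.16, 0.208, -0.0, -0.002, -0.276] rows 6.9
```

Call:
drive_tool(motion=[[0.62,-0.16,0.2,0,0,-0.276,0.4],[0.62,-0.16,0.2,0,0,-0.276,0.4],[0.62,-0.16,0.2,0,0,-0.276,0.4],[0.62,-0.16,0.2,0,0,-0.276,0.4],[0.62,-0.16,0.2,0,0,-0.276,0.4],[0.62,-0.16,0.2,0,0,-0.276,0.4],[0.62,-0.16,0.2,0,0,-0.276,0.4],[0.62,-0.16,0.2,0,0,-0.276,0.4]])

```text
time_s: 10.63
eef_pos: [0.5133, 0.3438, 0.2003]
tcp_rot: [-0.001, 0.264, 0.965, -0.001]
wrist_force: [0.0, -0.2, 0.2]
width: 0.696
gripper_force: 0.0
```

```bash
python3 -c "
from h import *
get_image('top');get_image('top')
plan((.505,.3515,.12,150),(.505,.3515,.0665,150))"
```

```text
at [0.5138 0.3438 0.2011] yaw 149.09 F [ 1.   0.6 -0.3] w 0.703 t 10.7
[0.046, 0.009, 0.324, -0.001, -0.0, -0.005] rows 2.0
[0.0, 0.0, 0.214, 0.0, 0.0, 0.0] rows 1.3
```

Call:
drive_tool(motion=[[0.046,0.009,0.1,0,0,0,0.4],[0.046,0.009,0.25,0,0,0,0.4],[0.046,0.009,0.38,0,0,0,0.4],[0.046,0.009,0.48,0,0,0,0.4],[0.046,0.009,0.52,0,0,0,0.4],[0.046,0.009,0.538,0,0,0,0.4],[0.046,0.009,0.538,0,0,0,0.4],[0.046,0.009,0.538,0,0,0,0.4]])

```text
time_s: 11.4
eef_pos: [0.5059, 0.3534, 0.0694]
tcp_rot: [0.001, 0.265, 0.964, 0.001]
wrist_force: [-0.3, -0.9, 0.2]
width: 0.702
gripper_force: 0.0
```

Call:
drive_tool(motion=[[0,0,0,0,0,0,-0.5],[0,0,0,0,0,0,-0.7],[0,0,0,0,0,0,-1],[0,0,0,0,0,0,-1],[0,0,0,0,0,0,-1],[0,0,0,0,0,0,-1],[0,0,0,0,0,0,-1],[0,0,0,0,0,0,-1]], newtons=40)

```text
time_s: 12.07
eef_pos: [0.5057, 0.353, 0.0692]
tcp_rot: [0.001, 0.265, 0.964, 0.0]
wrist_force: [-1.5, -1.7, 7.5]
width: 0.222
gripper_force: 39.0
```

Call:
drive_tool(motion=[[0,0,-0.06,0,0,0,-1],[0,0,-0.15,0,0,0,-1],[0,0,-0.3,0,0,0,-1],[0,0,-0.45,0,0,0,-1],[0,0,-0.6,0,0,0,-1],[0,0,-0.64,0,0,0,-1],[0,0,-0.64,0,0,0,-1],[0,0,-0.64,0,0,0,-1]])

```text
time_s: 12.73
eef_pos: [0.505, 0.3525, 0.2284]
tcp_rot: [0.001, 0.265, 0.964, 0.0]
wrist_force: [0.0, -0.2, -0.5]
width: 0.229
gripper_force: 39.1
```

```bash
python3 -c "
from h import *
import cv2
plan((.644,.161,.23,140),(.644,.161,.205,140))
s=get_image('scene')[0]; t=get_image('top')[0]; p=ctrl.read_state()['eef_pos']
a=proj('scene',p-[0,0,.03]).astype(int); b=proj('top',p).astype(int)
cv2.imwrite('pics/d.png',cv2.resize(np.hstack([s[a[1]-40:a[1]+40,a[0]-40:a[0]+40],t[b[1]-40:b[1]+40,b[0]-40:b[0]+40]]),None,fx=5,fy=5)[:,:,::-1]); print(a,b)"
```

```text
at [0.505  0.3525 0.2284] yaw 149.3 F [ 0.  -0.2 -0.5] w 0.229 t 12.7
[-0.869, -0.375, -0.006, 0.0, 0.0, 0.052] rows 5.7
[0.0, 0.0, 0.1, 0.0, 0.0, 0.0] rows 0.6
[465 213] [134 237]
```

View pics/d.png

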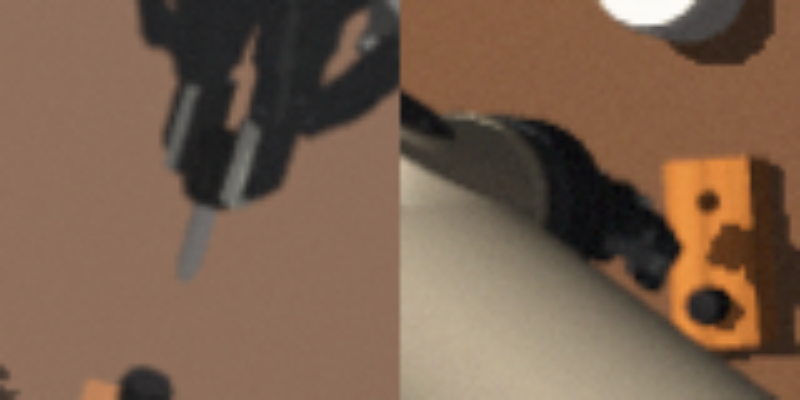

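```bash
python3 -c "
from h import *
p=ctrl.read_state()['eef_pos']; print(p)
for dz in(.024,.044,.064): print(proj('scene',p-[0,0,dz]))
s=get_image('scene')[0].astype(float); t=get_image('top')[0]
print('bore',onz('top',hole(t,(155.2,236.6),4),.045))
# shank: grey brighter-blue than brown bg
for v in range(212,231):
    row=s[v,452:476]; d=row[:,2]-row[:,0]; w=np.clip(d+25,0,None)*(row.max(1)>75); print(v,round((w*np.arange(452,476)).sum()/max(w.sum(),1),2),round(w.sum()),end='; ')
"
```

```text
[0.50438056 0.35153188 0.22622528]
[465.78196956 211.25257832]
[463.19833862 219.7431306 ]
[460.67255941 228.02096606]
bore [0.50498857 0.3520816  0.045     ]
212 469.99 100; 213 471.28 107; 214 469.59 79; 215 464.96 76; 216 464.59 70; 217 464.33 78; 218 464.03 77; 219 463.54 71; 220 463.39 74; 221 463.08 74; 222 462.87 78; 223 462.44 70; 224 462.08 75; 225 461.96 77; 226 461.65 65; 227 461.24 54; 228 460.91 43; 229 461.0 6; 230 0.0 0;
```

```bash
python3 -c "
from h import *
plan((.6441,.1605,.225,140),(.6441,.1605,.204,140))"
```

```text
at [0.5044 0.3517 0.226 ] yaw 149.31 F [-0.6  0.9 -0.5] w 0.23 t 12.9
[-0.871, -0.372, 0.004, -0.001, -0.0, 0.052] rows 5.7
[0.0, 0.0, 0.084, 0.0, 0.0, 0.0] rows 0.5
```

Call:
drive_tool(motion=[[-0.1,-0.05,0,0,0,0.01,-1],[-0.25,-0.11,0,0,0,0.02,-1],[-0.4,-0.17,0,0,0,0.03,-1],[-0.55,-0.23,0,0,0,0.04,-1],[-0.7,-0.3,0,0,0,0.05,-1],[-0.82,-0.35,0,0,0,0.052,-1],[-0.871,-0.372,0.004,0,0,0.052,-1],[-0.871,-0.372,0.004,0,0,0.052,-1]])

```text
time_s: 13.6
eef_pos: [0.6469, 0.1558, 0.2245]
tcp_rot: [-0.001, 0.346, 0.938, -0.002]
wrist_force: [-0.1, -0.6, -0.3]
width: 0.231
gripper_force: 39.2
```

Call:
drive_tool(motion=[[0,0,0,0,0,0,-1],[0,0,0,0,0,0,-1],[0,0,0,0,0,0,-1]])

```text
time_s: 13.85
eef_pos: [0.6432, 0.1646, 0.227]
tcp_rot: [-0.001, 0.34, 0.94, 0.0]
wrist_force: [-0.7, 0.5, -0.5]
width: 0.227
gripper_force: 39.2
```

```bash
python3 -c "
from h import *
plan((.6441,.1605,.204,140))
s=get_image('scene')[0];p=ctrl.read_state()['eef_pos']
for q in((.644,.161,.134),p-[0,0,.064]): print(proj('scene',q))
import cv2
cv2.imwrite('pics/e.png',cv2.resize(s[190:270,300:385],None,fx=6,fy=6)[:,:,::-1])"
```

```text
at [0.6432 0.1646 0.227 ] yaw 140.22 F [-0.7  0.5 -0.5] w 0.227 t 13.8
[-0.013, -0.01, 0.092, 0.0, -0.0, 0.001] rows 0.6
[342.8540961  246.27175859]
[346.0982365  234.64175392]
```

View pics/e.png

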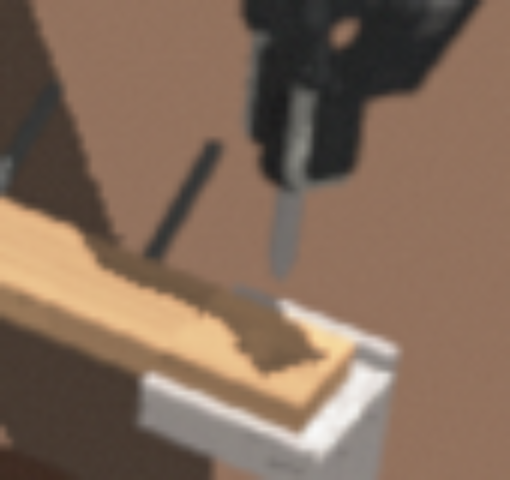

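```bash
python3 -c "
from h import *
for _ in range(3): get_image('top')
plan((.6441,.1605,.204,140))
print(ctrl.read_state()['qd'])"
```

```text
at [0.6442 0.1628 0.2272] yaw 140.07 F [ 0.4 -0.2 -0.7] w 0.226 t 14.1
[-0.006, -0.007, 0.093, 0.0, 0.0, 0.0] rows 0.6
[ 0.00603889  0.00176338  0.0080885  -0.00444289  0.00092523  0.00249814
  0.00036905]
```

Call:
drive_tool(motion=[[-0.005,-0.006,0.02,0,0,0,-1],[-0.005,-0.006,0.05,0,0,0,-1],[-0.005,-0.006,0.08,0,0,0,-1],[-0.005,-0.006,0.09,0,0,0,-1],[-0.005,-0.006,0.09,0,0,0,-1],[-0.005,-0.006,0.09,0,0,0,-1],[-0.005,-0.006,0.09,0,0,0,-1],[-0.005,-0.006,0.09,0,0,0,-1]])

```text
time_s: 14.72
eef_pos: [0.645, 0.1597, 0.2048]
tcp_rot: [0.0, 0.342, 0.94, 0.0]
wrist_force: [-0.5, 0.6, -0.3]
width: 0.231
gripper_force: 39.2
```

```bash
python3 -c "
from h import *
s=get_image('scene')[0].astype(float);p=ctrl.read_state()['eef_pos']
plan((.6441,.1605,.204,140))
print('expected hole in scene',proj('scene',(.6476,.1627,.134)),'tip by tcp',proj('scene',p-[0,0,.064]),proj('scene',p-[0,0,.044]))
for v in range(224,248):
    row=s[v,335:355]; w=np.clip(row[:,2]-row[:,0]+25,0,None)*(row.max(1)>75); print(v,round((w*np.arange(335,355)).sum()/max(w.sum(),1),2),round(w.sum()),end='; ')
"
```

```text
at [0.6451 0.1597 0.2049] yaw 139.95 F [-0.2  0.5 -0.4] w 0.228 t 14.8
[0.005, -0.0, 0.004, 0.0, 0.0, -0.0] rows 0.0
expected hole in scene [342.94137034 247.54822456] tip by tcp [342.38051439 243.55482915] [343.43940494 235.28831155]
224 344.89 53; 225 344.98 50; 226 344.43 72; 227 344.69 81; 228 344.5 78; 229 347.54 105; 230 345.48 92; 231 343.97 71; 232 343.99 77; 233 343.64 70; 234 343.44 66; 235 343.35 65; 236 343.19 63; 237 343.11 57; 238 342.22 87; 239 342.74 72; 240 343.29 83; 241 343.51 86; 242 343.99 72; 243 344.71 56; 244 343.97 29; 245 0.0 0; 246 0.0 0; 247 0.0 0;
```

Call:
drive_tool(motion=[[0.007,0.002,0,0,0,0,-1],[0.007,0.002,0.01,0,0,0,-1],[0.007,0.002,0.02,0,0,0,-1],[0.007,0.002,0.03,0,0,0,-1],[0.007,0.002,0.04,0,0,0,-1],[0.007,0.002,0.05,0,0,0,-1],[0.007,0.002,0.06,0,0,0,-1],[0.007,0.002,0.06,0,0,0,-1]])

```text
time_s: 15.43
eef_pos: [0.6435, 0.1608, 0.1887]
tcp_rot: [-0.0, 0.342, 0.94, -0.0]
wrist_force: [-0.0, -0.1, -1.4]
width: 0.227
gripper_force: 39.2
```

Call:
drive_tool(motion=[[0,0,0.01,0,0,0,-1],[0,0,0.02,0,0,0,-1],[0,0,0.03,0,0,0,-1],[0,0,0.04,0,0,0,-1],[0,0,0.05,0,0,0,-1],[0,0,0.06,0,0,0,-1],[0,0,0.07,0,0,0,-1],[0,0,0.07,0,0,0,-1]])

```text
time_s: 16.1
eef_pos: [0.6435, 0.1609, 0.1712]
tcp_rot: [-0.0, 0.342, 0.94, -0.0]
wrist_force: [-0.9, -0.0, 0.4]
width: 0.226
gripper_force: 39.2
```

Call:
drive_tool(motion=[[0,0,0.01,0,0,0,-1],[0,0,0.02,0,0,0,-1],[0,0,0.03,0,0,0,-1],[0,0,0.04,0,0,0,-1],[0,0,0.046,0,0,0,-1],[0,0,0.05,0,0,0,-1],[0,0,0.05,0,0,0,-1]])

```text
time_s: 16.68
eef_pos: [0.6437, 0.161, 0.1592]
tcp_rot: [-0.0, 0.342, 0.94, -0.0]
wrist_force: [0.5, -0.7, -0.1]
width: 0.23
gripper_force: 39.2
```

Call:
drive_tool(motion=[[0,0,0.004,0,0,0,-1],[0,0,0.004,0,0,0,0.2],[0,0,0.004,0,0,0,0.2],[0,0,0.004,0,0,0,0.2],[0,0,0,0,0,0,0.2],[0,0,-0.1,0,0,0,0.2],[0,0,-0.25,0,0,0,0.2],[0,0,-0.3,0,0,0,0.2]])

```text
time_s: 17.35
eef_pos: [0.6457, 0.1625, 0.2395]
tcp_rot: [0.003, 0.342, 0.94, 0.002]
wrist_force: [0.7, 1.3, 1.3]
width: 0.598
gripper_force: 0.0
```

Call:
drive_tool(motion=[[0,0,0,0,0,0,0.2],[0,0,0,0,0,0,0.2],[0,0,0,0,0,0,0.2]])

```text
time_s: 17.6
eef_pos: [0.6433, 0.1606, 0.2334]
tcp_rot: [-0.001, 0.342, 0.94, -0.001]
wrist_force: [-0.3, -0.1, -0.1]
width: 0.6
gripper_force: 0.0
```

```bash
python3 -c "
from h import *
plan((.55,.30,.22,145),(.4445,.3495,.18,150),(.4445,.3495,.0690,150))
I={'scene':get_image('scene')[0],'top':get_image('top')[0]}
knob((.4445,.3487,.055),I,.058);knob((.644,.161,.147),I,.147)"
```

```text
at [0.6433 0.1606 0.2334] yaw 139.94 F [-0.3 -0.1 -0.1] w 0.6 t 17.6
[0.644, 0.187, 0.054, -0.001, -0.0, -0.028] rows 4.0
[0.459, -0.08, 0.16, 0.0, 0.0, -0.028] rows 3.0
[0.0, 0.0, 0.444, 0.0, 0.0, 0.0] rows 2.7
knob tri [0.4443 0.3486 0.0546] 0.0007 top@z [0.4446 0.3473 0.058 ] scene@z [0.4488 0.3491 0.058 ] 106 46Traceback (most recent call last):
  File "<string>", line 5, in <module>
    knob((.4445,.3487,.055),I,.058);knob((.644,.161,.147),I,.147)
                                    ~~~~^^^^^^^^^^^^^^^^^^^^^^^^^
  File "h.py", line 56, in knob
    a,na=dark(imgs["scene"],proj("scene",p),11); b,nb=dark(imgs["top"],proj("top",p),8)
                                                      ~~~~^^^^^^^^^^^^^^^^^^^^^^^^^^^^^
  File "h.py", line 53, in dark
    k=1+np.argmax(st[1:,4]); return c[k]+[u0-r,v0-r],st[k,4]
        ~~~~~~~~~^^^^^^^^^^
    return _wrapfunc(a, 'argmax', axis=axis, out=out, **kwds)
    return bound(*args, **kwds)
ValueError: attempt to get argmax of an empty sequence
```

Call:
drive_tool(motion=[[0.64,0.19,0.05,0,0,-0.028,0.2],[0.64,0.19,0.05,0,0,-0.028,0.2],[0.64,0.19,0.05,0,0,-0.028,0.2],[0.64,0.19,0.05,0,0,-0.028,0.2],[0.64,0.19,0.05,0,0,-0.028,0.2],[0.64,0.19,0.05,0,0,-0.028,0.2]])

```text
time_s: 18.2
eef_pos: [0.5487, 0.3036, 0.2212]
tcp_rot: [-0.001, 0.297, 0.955, -0.0]
wrist_force: [1.0, -0.6, -0.2]
width: 0.596
gripper_force: 0.0
```

Call:
drive_tool(motion=[[0.46,-0.08,0.16,0,0,-0.028,0.2],[0.46,-0.08,0.16,0,0,-0.028,0.2],[0.46,-0.08,0.16,0,0,-0.028,0.2],[0.46,-0.08,0.16,0,0,-0.028,0.2],[0.46,-0.08,0.16,0,0,-0.028,0.2],[0.46,-0.08,0.16,0,0,-0.028,0.2],[0.46,-0.08,0.16,0,0,-0.028,0.2],[0.46,-0.08,0.16,0,0,-0.028,0.2]])

```text
time_s: 18.87
eef_pos: [0.4483, 0.3488, 0.182]
tcp_rot: [0.0, 0.26, 0.966, 0.0]
wrist_force: [-0.3, 0.0, 0.3]
width: 0.603
gripper_force: 0.0
```

```bash
python3 -c "
from h import *
I={'scene':get_image('scene')[0],'top':get_image('top')[0]}
plan((.4445,.349,.0690,150))
s=I['scene']; import cv2
cv2.imwrite('pics/f.png',cv2.resize(s[190:280,190:390],None,fx=4,fy=4)[:,:,::-1])
m,y=rail((.6433,.1612),(.6185,-.1373),.134,I['top'])"
```

```text
at [0.4476 0.3493 0.182 ] yaw 149.88 F [0.8 0.2 0.7] w 0.6 t 19.0
[0.01, -0.007, 0.452, 0.0, 0.0, -0.001] rows 2.7
rail [[0.6432, 0.1594, 0.134], [0.6189, -0.1372, 0.134]] len 0.2976 mid [0.6311 0.0111 0.134 ] yaw -4.67
```

View pics/f.png

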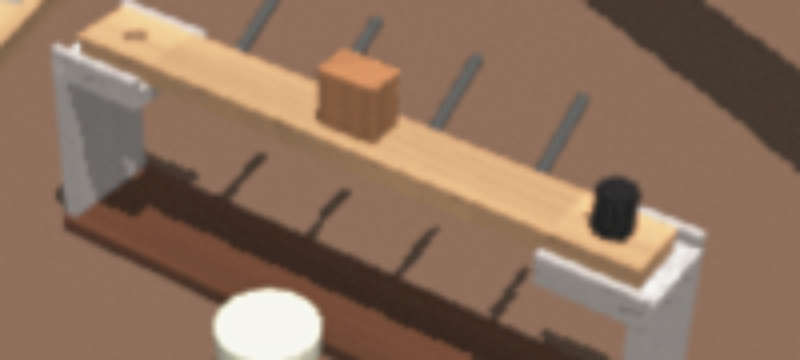

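The first screw is home, with its knob on the rail (crop about 615,210), and the rail still sits between the lips. Next is the second screw.

Call:
drive_tool(motion=[[0.01,-0.007,0.1,0,0,0,0.2],[0.01,-0.007,0.25,0,0,0,0.2],[0.01,-0.007,0.35,0,0,0,0.2],[0.01,-0.007,0.42,0,0,0,0.2],[0.01,-0.007,0.44,0,0,0,0.2],[0.01,-0.007,0.452,0,0,0,0.2],[0.01,-0.007,0.452,0,0,0,0.2],[0.01,-0.007,0.452,0,0,0,0.2]])

```text
time_s: 19.63
eef_pos: [0.4441, 0.3504, 0.0702]
tcp_rot: [0.001, 0.259, 0.966, 0.001]
wrist_force: [0.9, 0.4, 0.4]
width: 0.6
gripper_force: 0.0
```

Call:
drive_tool(motion=[[0,0,0,0,0,0,-0.5],[0,0,0,0,0,0,-0.7],[0,0,0,0,0,0,-1],[0,0,0,0,0,0,-1],[0,0,0,0,0,0,-1],[0,0,0,0,0,0,-1],[0,0,0,0,0,0,-1],[0,0,0,0,0,0,-1]], newtons=40)

```text
time_s: 20.3
eef_pos: [0.4438, 0.3502, 0.0701]
tcp_rot: [0.001, 0.259, 0.966, 0.0]
wrist_force: [-1.0, -0.9, 5.5]
width: 0.231
gripper_force: 39.0
```

Call:
drive_tool(motion=[[0,0,-0.06,0,0,0,-1],[0,0,-0.15,0,0,0,-1],[0,0,-0.3,0,0,0,-1],[0,0,-0.45,0,0,0,-1],[0,0,-0.6,0,0,0,-1],[0,0,-0.64,0,0,0,-1],[0,0,-0.64,0,0,0,-1],[0,0,-0.64,0,0,0,-1]])

```text
time_s: 20.97
eef_pos: [0.4432, 0.3495, 0.2293]
tcp_rot: [0.0, 0.259, 0.966, -0.0]
wrist_force: [-0.3, -0.2, -1.3]
width: 0.227
gripper_force: 39.4
```

```bash
python3 -c "
from h import *
I={'scene':get_image('scene')[0],'top':get_image('top')[0]}
plan((.50,.15,.23,130),(.60,-.06,.23,115),(.6187,-.1372,.225,110))
p=ctrl.read_state()['eef_pos']; s=I['scene'].astype(float)
a=proj('scene',p-[0,0,.064]);print(a,proj('scene',p-[0,0,.024])); u=int(a[0])
for v in range(int(a[1])-18,int(a[1])+5):
    row=s[v,u-12:u+14]; w=np.clip(row[:,2]-row[:,0]+25,0,None)*(row.max(1)>75); print(v,round((w*np.arange(u-12,u+14)).sum()/max(w.sum(),1),2),round(w.sum()),end='; ')
"
```

```text
at [0.4425 0.3485 0.2273] yaw 150.02 F [ 0.2 -1.1 -0.7] w 0.228 t 21.1
[-0.596, -0.573, -0.01, -0.001, -0.0, 0.111] rows 5.0
[-0.901, -0.234, 0.0, 0.0, 0.0, 0.083] rows 5.6
[-0.311, -0.063, 0.02, 0.0, 0.0, 0.028] rows 1.9
[465.20068432 212.11014432] [470.13952441 195.79313985]
194 475.41 80; 195 475.48 79; 196 475.51 79; 197 475.86 93; 198 475.71 17; 199 468.53 38; 200 469.25 79; 201 468.95 77; 202 468.51 72; 203 468.28 76; 204 468.0 76; 205 467.53 70; 206 467.48 71; 207 467.17 70; 208 466.57 65; 209 466.51 69; 210 466.34 65; 211 466.02 52; 212 465.69 36; 213 465.25 16; 214 0.0 0; 215 0.0 0; 216 0.0 0;
```

Call:
drive_tool(motion=[[-0.1,-0.1,-0.03,0,0,0.02,-1],[-0.25,-0.25,-0.06,0,0,0.06,-1],[-0.4,-0.4,-0.09,0,0,0.09,-1],[-0.55,-0.53,-0.09,0,0,0.111,-1],[-0.596,-0.573,-0.09,0,0,0.111,-1],[-0.596,-0.573,-0.09,0,0,0.111,-1],[-0.596,-0.573,-0.09,0,0,0.111,-1]])

```text
time_s: 21.65
eef_pos: [0.5011, 0.1464, 0.2494]
tcp_rot: [-0.001, 0.426, 0.905, -0.002]
wrist_force: [0.0, 1.7, -0.4]
width: 0.226
gripper_force: 39.4
```

Call:
drive_tool(motion=[[-0.15,-0.04,0,0,0,0.02,-1],[-0.3,-0.08,0,0,0,0.04,-1],[-0.45,-0.12,0,0,0,0.06,-1],[-0.6,-0.16,0,0,0,0.083,-1],[-0.75,-0.19,0,0,0,0.083,-1],[-0.87,-0.22,0,0,0,0.083,-1],[-0.9,-0.234,0,0,0,0.083,-1],[-0.9,-0.234,0,0,0,0.083,-1]])

```text
time_s: 22.32
eef_pos: [0.6007, -0.0604, 0.2494]
tcp_rot: [-0.002, 0.538, 0.843, -0.0]
wrist_force: [-0.4, 0.5, -0.6]
width: 0.23
gripper_force: 39.4
```

Call:
drive_tool(motion=[[-0.12,-0.03,0,0,0,0.02,-1],[-0.24,-0.05,0,0,0,0.028,-1],[-0.311,-0.063,0.05,0,0,0.028,-1],[-0.311,-0.063,0.1,0,0,0.028,-1],[-0.311,-0.063,0.1,0,0,0.028,-1],[-0.311,-0.063,0.1,0,0,0.028,-1],[-0.311,-0.063,0.1,0,0,0.028,-1],[-0.311,-0.063,0.1,0,0,0.028,-1]])

```text
time_s: 22.98
eef_pos: [0.6197, -0.1334, 0.2271]
tcp_rot: [0.0, 0.572, 0.82, 0.001]
wrist_force: [0.6, 0.3, 0.5]
width: 0.225
gripper_force: 39.4
```

```bash
python3 -c "
from h import *
for _ in range(4): get_image('top')
plan((.6191,-.1377,.205,110))"
```

```text
at [ 0.6196 -0.1352  0.2271] yaw 110.12 F [-0.2 -0.4  0.1] w 0.228 t 23.2
[-0.009, -0.006, 0.088, 0.0, 0.0, 0.001] rows 0.5
```

Call:
drive_tool(motion=[[-0.007,-0.006,0.02,0,0,0,-1],[-0.007,-0.006,0.05,0,0,0,-1],[-0.007,-0.006,0.08,0,0,0,-1],[-0.007,-0.006,0.085,0,0,0,-1],[-0.007,-0.006,0.085,0,0,0,-1],[-0.007,-0.006,0.085,0,0,0,-1],[-0.007,-0.006,0.085,0,0,0,-1],[-0.007,-0.006,0.085,0,0,0,-1]])

```text
time_s: 23.85
eef_pos: [0.6189, -0.1379, 0.2056]
tcp_rot: [0.0, 0.573, 0.819, 0.0]
wrist_force: [-0.3, 0.8, 0.6]
width: 0.229
gripper_force: 39.4
```

```bash
python3 -c "
from h import *
s=get_image('scene')[0].astype(float);p=ctrl.read_state()['eef_pos']
plan((.6188,-.1373,.205,110))
a=proj('scene',p-[0,0,.065])
print('expected hole in scene',proj('scene',(.6228,-.1359,.134)),'tip by tcp',a,proj('scene',p-[0,0,.045]));u=int(a[0])
for v in range(int(a[1])-18,int(a[1])+5):
    row=s[v,u-8:u+8]; w=np.clip(row[:,2]-row[:,0]+25,0,None)*(row.max(1)>75); print(v,round((w*np.arange(u-8,u+8)).sum()/max(w.sum(),1),2),round(w.sum()),end='; ')
"
```

```text
at [ 0.6189 -0.1379  0.2056] yaw 110.07 F [ 0.4  0.3 -0. ] w 0.229 t 23.9
[0.002, 0.001, 0.002, 0.0, 0.0, 0.0] rows 0.0
expected hole in scene [223.33032204 198.50692702] tip by tcp [223.47757501 194.94701447] [223.04855259 187.25202495]
176 224.45 73; 177 222.73 93; 178 222.81 90; 179 221.98 65; 180 221.02 169; 181 221.72 138; 182 222.49 88; 183 222.3 66; 184 222.04 71; 185 221.83 82; 186 221.94 79; 187 222.02 80; 188 222.0 80; 189 222.04 80; 190 222.05 78; 191 222.9 98; 192 224.78 131; 193 223.7 61; 194 222.26 38; 195 222.38 26; 196 0.0 0; 197 0.0 0; 198 0.0 0;
```

Call:
drive_tool(motion=[[0.005,0,0,0,0,0,-1],[0.005,0,0.01,0,0,0,-1],[0.005,0,0.02,0,0,0,-1],[0.005,0,0.03,0,0,0,-1],[0.005,0,0.04,0,0,0,-1],[0.005,0,0.05,0,0,0,-1],[0.005,0,0.06,0,0,0,-1],[0.005,0,0.06,0,0,0,-1]])

```text
time_s: 24.57
eef_pos: [0.6178, -0.1368, 0.1895]
tcp_rot: [-0.001, 0.573, 0.82, -0.0]
wrist_force: [0.3, -0.1, -1.3]
width: 0.227
gripper_force: 39.4
```

Call:
drive_tool(motion=[[0,0,0.01,0,0,0,-1],[0,0,0.02,0,0,0,-1],[0,0,0.03,0,0,0,-1],[0,0,0.04,0,0,0,-1],[0,0,0.05,0,0,0,-1],[0,0,0.06,0,0,0,-1],[0,0,0.07,0,0,0,-1],[0,0,0.07,0,0,0,-1]])

```text
time_s: 25.23
eef_pos: [0.6178, -0.1368, 0.1721]
tcp_rot: [-0.0, 0.573, 0.819, -0.0]
wrist_force: [-0.1, -0.4, -0.7]
width: 0.23
gripper_force: 39.4
```

Call:
drive_tool(motion=[[0,0,0.01,0,0,0,-1],[0,0,0.02,0,0,0,-1],[0,0,0.03,0,0,0,-1],[0,0,0.04,0,0,0,-1],[0,0,0.046,0,0,0,-1],[0,0,0.05,0,0,0,-1],[0,0,0.05,0,0,0,-1]])

```text
time_s: 25.82
eef_pos: [0.618, -0.1368, 0.1599]
tcp_rot: [-0.0, 0.573, 0.819, -0.0]
wrist_force: [0.2, -0.8, -0.7]
width: 0.227
gripper_force: 39.4
```

Call:
drive_tool(motion=[[0,0,0.003,0,0,0,-1],[0,0,0.003,0,0,0,0.2],[0,0,0.003,0,0,0,0.2],[0,0,0.003,0,0,0,0.2],[0,0,0,0,0,0,0.2],[0,0,-0.1,0,0,0,0.2],[0,0,-0.25,0,0,0,0.2],[0,0,-0.3,0,0,0,0.2]])

```text
time_s: 26.48
eef_pos: [0.6205, -0.1366, 0.2401]
tcp_rot: [0.003, 0.573, 0.819, 0.002]
wrist_force: [1.5, 0.3, 0.1]
width: 0.6
gripper_force: 0.0
```

Call:
drive_tool(motion=[[0,0,0,0,0,0,0.2],[0,0,0,0,0,0,0.2],[0,0,0,0,0,0,0.2]])

```text
time_s: 26.73
eef_pos: [0.6175, -0.1369, 0.2342]
tcp_rot: [-0.001, 0.573, 0.819, -0.001]
wrist_force: [0.6, 0.4, -0.1]
width: 0.603
gripper_force: 0.0
```

```bash
python3 -c "
from h import *
s,ds=get_image('scene'); t,dt=get_image('top'); plan()
import cv2
for cam,d in(('top',dt),('scene',ds)):
    P=cloud(cam,d,np.ones(d.shape,bool)); q=P[(np.abs(P[:,0]-.46)<.14)&(np.abs(P[:,1]+.37)<.06)&(P[:,2]>.035)&(P[:,2]<.1)]
    for g in(q[q[:,0]>.45],q[q[:,0]<=.45]):
        g=g[np.abs(g[:,0]-np.median(g[:,0]))<.012]
        k=np.polyfit(g[:,1],g[:,0],1); top=g[g[:,2]>.086]
        print(cam,len(g),'mean',g.mean(0),'yaw(x axis)',np.degrees(np.arctan(-k[0])),'y range',np.percentile(g[:,1],[2,98]),'top',len(top),top.mean(0))
cv2.imwrite('pics/g.png',np.hstack([cv2.resize(s[190:280,190:390],None,fx=2.6,fy=2.6),cv2.resize(t[205:280,370:425],None,fx=3.12,fy=3.12)[:234]])[:,:,::-1])"
```

```text
at [ 0.6172 -0.1368  0.2336] yaw 110.07 F [ 0.5  0.7 -0.5] w 0.596 t 26.8
top 54 mean [ 0.48300649 -0.34949825  0.07620179] yaw(x axis) 10.788595046049302 y range [-0.36634074 -0.33709894] top 26 [ 0.48289165 -0.35307562  0.08975629]
top 64 mean [ 0.41111886 -0.36490876  0.07372722] yaw(x axis) 10.732984139684444 y range [-0.38151333 -0.35180271] top 28 [ 0.4104934  -0.36820612  0.08981508]
scene 189 mean [ 0.48703068 -0.35086448  0.06346501] yaw(x axis) 11.704640325658781 y range [-0.36701396 -0.33636146] top 29 [ 0.48604854 -0.35109743  0.08917863]
scene 178 mean [ 0.41221605 -0.36487174  0.06307172] yaw(x axis) 11.065268258108802 y range [-0.38045693 -0.35012444] top 25 [ 0.41141321 -0.3643383   0.08936504]
```

View pics/g.png

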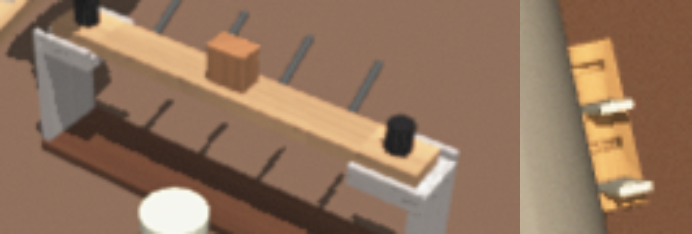

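```bash
python3 -c "
from h import *
plan((.55,-.24,.22,62),(.4825,-.3515,.18,11.5),(.4825,-.3515,.076,11.5))"
```

```text
at [ 0.6172 -0.1368  0.2336] yaw 110.07 F [ 0.5  0.7 -0.5] w 0.596 t 26.8
[-0.295, -0.394, 0.055, -0.001, -0.0, 0.267] rows 6.7
[-0.521, -0.029, 0.16, 0.0, 0.0, 0.281] rows 7.1
[0.0, 0.0, 0.416, 0.0, 0.0, 0.0] rows 2.5
```

Call:
drive_tool(motion=[[-0.295,-0.394,0.055,0,0,0.267,0.2],[-0.295,-0.394,0.055,0,0,0.267,0.2],[-0.295,-0.394,0.055,0,0,0.267,0.2],[-0.295,-0.394,0.055,0,0,0.267,0.2],[-0.295,-0.394,0.055,0,0,0.267,0.2],[-0.295,-0.394,0.055,0,0,0.267,0.2],[-0.295,-0.394,0.055,0,0,0.267,0.2],[-0.295,-0.394,0.055,0,0,0.267,0.2]])

```text
time_s: 27.5
eef_pos: [0.5503, -0.2398, 0.2203]
tcp_rot: [-0.001, 0.858, 0.514, -0.001]
wrist_force: [-0.1, 0.9, -0.1]
width: 0.597
gripper_force: 0.0
```

Call:
drive_tool(motion=[[-0.521,-0.029,0.16,0,0,0.281,0.2],[-0.521,-0.029,0.16,0,0,0.281,0.2],[-0.521,-0.029,0.16,0,0,0.281,0.2],[-0.521,-0.029,0.16,0,0,0.281,0.2],[-0.521,-0.029,0.16,0,0,0.281,0.2],[-0.521,-0.029,0.16,0,0,0.281,0.2],[-0.521,-0.029,0.16,0,0,0.281,0.2],[-0.521,-0.029,0.16,0,0,0.281,0.2]])

```text
time_s: 28.17
eef_pos: [0.483, -0.3512, 0.1806]
tcp_rot: [-0.0, 0.995, 0.099, -0.001]
wrist_force: [-0.2, 0.5, -0.7]
width: 0.596
gripper_force: 0.0
```

```bash
python3 -c "
from h import *
for _ in range(4): t=get_image('top')[0]
plan((.4825,-.3515,.076,11.5))
m,y=rail((.6433,.1612),(.6185,-.1373),.134,t)
I={'scene':get_image('scene')[0],'top':t}
knob((.6437,.161,.147),I,.147); knob((.6187,-.1373,.147),I,.147)
# peg pixels in top: dark grey, sample along each predicted peg axis
from math import *
for i,py in enumerate((.096,.032,-.032,-.096)):
    for px,pz in((-.035,.0157),(-.060,.030)):
        c,s_=cos(radians(-4.78)),sin(radians(-4.78)); w=np.array([.6313+c*px-s_*py,.0119+s_*px+c*py,.12+pz])
        u,v=proj('top',w); vv=int(round(v)); cols=np.arange(int(u)-6,int(u)+8); row=t[vv,cols].astype(float); g=np.clip(25-(row[:,0]-row[:,2]),0,None); print(i,round(u,1),round((g*cols).sum()/max(g.sum(),1),1),round(g.sum()),end=' | ')
"
```

```text
at [ 0.4834 -0.3512  0.1812] yaw 11.63 F [ 0.6  0.2 -0.3] w 0.596 t 28.4
[-0.004, 0.001, 0.421, -0.0, 0.0, 0.001] rows 2.5
rail [[0.6429, 0.1602, 0.134], [0.6191, -0.1389, 0.134]] len 0.3 mid [0.631  0.0106 0.134 ] yaw -4.56
knob tri [0.6435 0.1603 0.1446] 0.0001 top@z [0.6432 0.16   0.147 ] scene@z [0.6465 0.1613 0.147 ] 129 49
knob tri [ 0.6192 -0.1392  0.1457] 0.0005 top@z [ 0.6189 -0.1388  0.147 ] scene@z [ 0.6209 -0.1382  0.147 ] 89 50
0 233.8 234.0 69 | 0 232.6 232.7 68 | 1 257.3 257.6 53 | 1 256.5 256.5 48 | 2 280.9 281.0 55 | 2 280.4 280.5 54 | 3 304.5 304.6 50 | 3 304.3 304.5 50 |
```

Call:
drive_tool(motion=[[-0.004,0.001,0.12,0,0,0,0.2],[-0.004,0.001,0.26,0,0,0,0.2],[-0.004,0.001,0.35,0,0,0,0.2],[-0.004,0.001,0.4,0,0,0,0.2],[-0.004,0.001,0.421,0,0,0,0.2],[-0.004,0.001,0.421,0,0,0,0.2],[-0.004,0.001,0.421,0,0,0,0.2]])

```text
time_s: 29.0
eef_pos: [0.4835, -0.3524, 0.0774]
tcp_rot: [0.001, 0.995, 0.1, 0.001]
wrist_force: [0.4, 0.7, 0.3]
width: 0.6
gripper_force: 0.0
```

Call:
drive_tool(motion=[[0,0,0,0,0,0,-0.3],[0,0,0,0,0,0,-0.5],[0,0,0,0,0,0,-1],[0,0,0,0,0,0,-1],[0,0,0,0,0,0,-1],[0,0,0,0,0,0,-1],[0,0,0,0,0,0,-1]], newtons=30)

```text
time_s: 29.58
eef_pos: [0.4837, -0.3525, 0.078]
tcp_rot: [0.001, 0.995, 0.1, 0.001]
wrist_force: [0.5, 0.1, 6.7]
width: 0.343
gripper_force: 30.9
```

Call:
drive_tool(motion=[[0,0,-0.06,0,0,0,-1],[0,0,-0.15,0,0,0,-1],[0,0,-0.3,0,0,0,-1],[0,0,-0.45,0,0,0,-1],[0,0,-0.6,0,0,0,-1],[0,0,-0.7,0,0,0,-1],[0,0,-0.7,0,0,0,-1],[0,0,-0.7,0,0,0,-1]])

```text
time_s: 30.25
eef_pos: [0.4832, -0.3523, 0.2532]
tcp_rot: [0.001, 0.995, 0.1, 0.001]
wrist_force: [0.6, -0.1, -0.6]
width: 0.346
gripper_force: 30.5
```

```bash
cat >> h.py <<'E'
def railpt(x,y,z,m=(.6313,.0119),yaw=-4.75):
    a=np.radians(yaw); c,s=np.cos(a),np.sin(a); return (m[0]+c*x-s*y,m[1]+s*x+c*y,.12+z)
def orn(cam="scene"):
    """held ornament from depth cloud near the tool: yaw, y-extent, foot and top height, eye"""
    p=ctrl.read_state()["eef_pos"]; im,d=get_image(cam); P=cloud(cam,d,(im.min(2)>120)&(im.max(2).astype(int)-im.min(2)<60))
    g=P[(np.linalg.norm(P[:,:2]-p[:2],axis=1)<.03)&(np.abs(P[:,2]-p[2]+.03)<.06)]
    print("orn n",len(g)); lo=g[g[:,2]<p[2]-.022]
    c=lo.mean(0); k=np.polyfit(lo[:,1],lo[:,0],1); kz=np.polyfit(lo[:,2],lo[:,0],1)
    print("tcp",np.round(p,4),"low part mean",np.round(c,4),"yaw",round(np.degrees(np.arctan(-k[0])),1),"foot",round(np.percentile(lo[:,2],1),4),"y",np.round(np.percentile(lo[:,1],[2,98]),4),"dx/dz",round(kz[0],3))
E
python3 -c "
from h import *
plan((.40,-.15,.25,5),railpt(-.1,.032,.125)+(-4.75,)); orn()
print(railpt(-.085,.032,.0446),railpt(-.042,.032,.0197))"
```

```text
at [ 0.4832 -0.3523  0.2532] yaw 11.42 F [ 0.6 -0.1 -0.6] w 0.346 t 30.2
[-0.166, -0.859, 0.01, 0.001, -0.001, 0.036] rows 5.2
[0.606, -0.758, 0.02, 0.0, 0.0, 0.054] rows 5.8
orn n 293
tcp [ 0.4832 -0.3523  0.2532] low part mean [ 0.4882 -0.3504  0.2041] yaw 11.3 foot 0.1794 y [-0.3652 -0.3358] dx/dz 0.015
(np.float64(0.5492417949280808), np.float64(0.05082879371846574), 0.1646) (np.float64(0.5920941115354845), np.float64(0.04726804079544095), 0.1397)
```

Call:
drive_tool(motion=[[-0.03,-0.12,0,0,0,0.01,-1],[-0.06,-0.27,0,0,0,0.02,-1],[-0.09,-0.42,0,0,0,0.03,-1],[-0.12,-0.57,0,0,0,0.036,-1],[-0.15,-0.73,0,0,0,0.036,-1],[-0.16,-0.83,0,0,0,0.036,-1],[-0.166,-0.859,0,0,0,0.036,-1]])

```text
time_s: 30.88
eef_pos: [0.3966, -0.1451, 0.2492]
tcp_rot: [-0.001, 0.999, 0.046, -0.002]
wrist_force: [0.3, -0.2, 0.0]
width: 0.343
gripper_force: 30.5
```

Call:
drive_tool(motion=[[0.08,-0.1,0,0,0,0.01,-1],[0.18,-0.22,0,0,0,0.02,-1],[0.28,-0.34,0,0,0,0.03,-1],[0.38,-0.47,0,0,0,0.04,-1],[0.48,-0.6,0,0,0,0.054,-1],[0.57,-0.71,0,0,0,0.054,-1],[0.606,-0.758,0.02,0,0,0.054,-1],[0.606,-0.758,0.02,0,0,0.054,-1]])

```text
time_s: 31.55
eef_pos: [0.5344, 0.0563, 0.2438]
tcp_rot: [-0.002, 0.999, -0.039, -0.002]
wrist_force: [0.9, -0.3, -0.1]
width: 0.346
gripper_force: 30.5
```

```bash
python3 -c "
from h import *
for _ in range(5): get_image('top')
plan(railpt(-.09,.032,.0495)+(-4.75,)); orn()"
```

```text
at [0.5333 0.0501 0.2456] yaw -4.94 F [-0.   0.7  0. ] w 0.342 t 31.8
[0.044, -0.009, 0.304, 0.0, 0.0, -0.001] rows 1.8
orn n 370
tcp [0.5333 0.0501 0.2456] low part mean [0.5373 0.0514 0.1973] yaw -4.3 foot 0.1727 y [0.0361 0.0655] dx/dz 0.015
```

Call:
drive_tool(motion=[[0.02,-0.009,0.08,0,0,0,-1],[0.04,-0.009,0.18,0,0,0,-1],[0.044,-0.009,0.26,0,0,0,-1],[0.044,-0.009,0.3,0,0,0,-1],[0.044,-0.009,0.304,0,0,0,-1],[0.044,-0.009,0.304,0,0,0,-1],[0.044,-0.009,0.304,0,0,0,-1],[0.044,-0.009,0.304,0,0,0,-1]])

```text
time_s: 32.52
eef_pos: [0.546, 0.0537, 0.1718]
tcp_rot: [-0.0, 0.999, -0.042, 0.001]
wrist_force: [-0.1, 0.3, 0.4]
width: 0.342
gripper_force: 30.5
```

```bash
python3 -c "
from h import *
s=get_image('scene')[0]
plan(railpt(-.068,.032,.0367)+(-4.75,),railpt(-.042,.032,.0217)+(-4.75,)); p=ctrl.read_state()['eef_pos']
import cv2
a=proj('scene',p).astype(int);b=proj('scene',railpt(-.065,.032,.033)); e=proj('scene',p-[0,0,.002]); print(a,b,e)
cv2.imwrite('pics/i.png',cv2.resize(s[a[1]-35:a[1]+45,a[0]-45:a[0]+45],None,fx=7,fy=7)[:,:,::-1])"
```

```text
at [0.5459 0.0537 0.1716] yaw -4.78 F [-0.2 -0.3 -0.1] w 0.342 t 32.6
[0.082, 0.01, 0.06, -0.0, -0.001, -0.0] rows 0.6
[0.104, 0.0, 0.06, 0.0, 0.0, 0.0] rows 0.7
[316 191] [308.90323825 203.69926063] [316.0652924  192.72510691]
```

View pics/i.png

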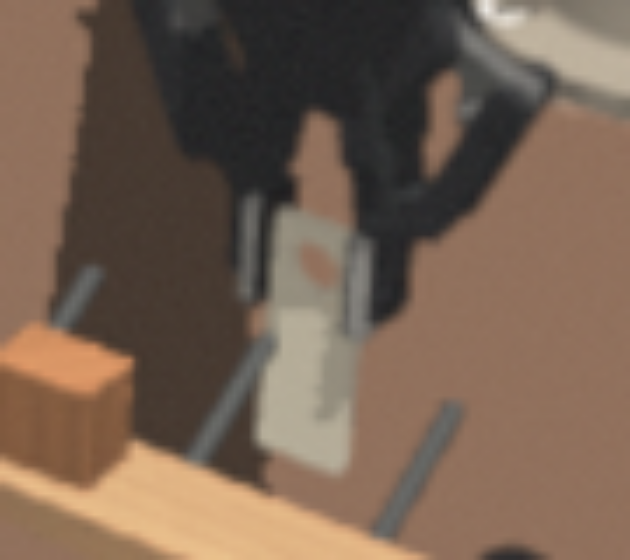

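Call:
drive_tool(motion=[[0.0,0.01,0.012,0,0,0,-1],[0.02,0.01,0.024,0,0,0,-1],[0.04,0.01,0.036,0,0,0,-1],[0.06,0.01,0.048,0,0,0,-1],[0.082,0.01,0.06,0,0,0,-1],[0.082,0.01,0.06,0,0,0,-1],[0.082,0.01,0.06,0,0,0,-1],[0.082,0.01,0.06,0,0,0,-1]])

```text
time_s: 33.23
eef_pos: [0.5652, 0.0495, 0.155]
tcp_rot: [-0.0, 0.999, -0.042, -0.0]
wrist_force: [-0.0, -0.3, -1.0]
width: 0.345
gripper_force: 30.5
```

```bash
python3 -c "
from h import *
get_image('top')
plan(railpt(-.068,.032,.0367)+(-4.75,),railpt(-.042,.032,.0217)+(-4.75,))"
```

```text
at [0.5651 0.0495 0.1552] yaw -4.76 F [-0.  -0.5  0.2] w 0.347 t 33.3
[0.004, 0.0, -0.006, 0.0, 0.0, -0.0] rows 0.0
[0.104, 0.0, 0.06, 0.0, 0.0, 0.0] rows 0.7
```

Call:
drive_tool(motion=[[0.004,0,-0.006,0,0,0,-1],[0.025,0,0.006,0,0,0,-1],[0.045,0,0.018,0,0,0,-1],[0.065,0,0.03,0,0,0,-1],[0.085,0,0.042,0,0,0,-1],[0.108,0,0.054,0,0,0,-1],[0.108,0,0.054,0,0,0,-1],[0.108,0,0.054,0,0,0,-1]])

```text
time_s: 33.95
eef_pos: [0.5923, 0.0471, 0.1412]
tcp_rot: [-0.0, 0.999, -0.042, -0.0]
wrist_force: [0.3, 0.7, -1.1]
width: 0.347
gripper_force: 30.5
```

```bash
python3 -c "
from h import *
s=get_image('scene')[0]
plan(railpt(-.042,.032,.0217)+(-4.75,));orn(); print(proj('scene',ctrl.read_state()['eef_pos']))"
```

```text
at [0.5921 0.0472 0.1415] yaw -4.77 F [-0.6 -0.2  0.3] w 0.345 t 34.0
[0.0, -0.0, -0.001, 0.0, 0.0, -0.0] rows 0.0
orn n 67
tcp [0.5921 0.0472 0.1415] low part mean [0.596  0.0507 0.1181] yaw 13.4 foot 0.1173 y [0.0486 0.0528] dx/dz 0.629
[302.97332749 213.00658958]
```

Call:
drive_tool(motion=[[0,0,0.008,0,0,0,-1],[0,0,0.008,0,0,0,-0.15],[0,0,0.008,0,0,0,0.1],[0,0,0.008,0,0,0,0.2],[0,0,0.008,0,0,0,0.2],[0,0,0.008,0,0,0,0.2],[0,0,0.008,0,0,0,0.2],[0,0,0.008,0,0,0,0.2]])

```text
time_s: 34.72
eef_pos: [0.5922, 0.0471, 0.1398]
tcp_rot: [0.0, 0.999, -0.042, 0.0]
wrist_force: [0.8, 0.1, 1.6]
width: 0.601
gripper_force: 0.0
```

Call:
drive_tool(motion=[[0,0,-0.05,0,0,0,0.2],[0,0,-0.15,0,0,0,0.2],[0,0,-0.3,0,0,0,0.2],[0,0,-0.45,0,0,0,0.2],[0,0,-0.48,0,0,0,0.2],[0,0,-0.48,0,0,0,0.2],[0,0,-0.48,0,0,0,0.2]])

```text
time_s: 35.3
eef_pos: [0.5922, 0.0471, 0.2604]
tcp_rot: [0.0, 0.999, -0.042, 0.001]
wrist_force: [0.7, -0.2, -0.4]
width: 0.594
gripper_force: 0.0
```

```bash
python3 -c "
from h import *
s,d=get_image('scene')
plan((.44,-.18,.25,5),(.4095,-.3668,.18,11.5),(.4095,-.3668,.078,11.5))
a=proj('scene',railpt(-.03,.032,-.02)).astype(int)
import cv2
cv2.imwrite('pics/j.png',cv2.resize(s[a[1]-50:a[1]+50,a[0]-60:a[0]+60],None,fx=5,fy=5)[:,:,::-1])"
```

```text
at [0.5914 0.0469 0.259 ] yaw -4.77 F [ 0.5  0.6 -0.1] w 0.599 t 35.4
[-0.528, 0.955, 0.037, 0.0, 0.0, -0.054] rows 6.5
[-0.187, 0.734, 0.28, 0.0, 0.0, -0.036] rows 4.8
[0.0, 0.0, 0.408, 0.0, 0.0, 0.0] rows 2.4
```

View pics/j.png

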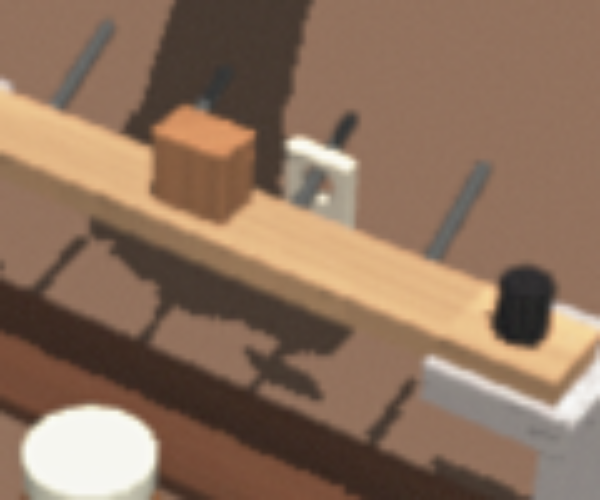

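The first ornament hangs on peg1, with the peg through its eye (crop about 315,185). Next is the second one.

Call:
drive_tool(motion=[[-0.528,0.955,0.037,0,0,-0.054,0.2],[-0.528,0.955,0.037,0,0,-0.054,0.2],[-0.528,0.955,0.037,0,0,-0.054,0.2],[-0.528,0.955,0.037,0,0,-0.054,0.2],[-0.528,0.955,0.037,0,0,-0.054,0.2],[-0.528,0.955,0.037,0,0,-0.054,0.2],[-0.528,0.955,0.037,0,0,-0.054,0.2],[-0.528,0.955,0.037,0,0,-0.054,0.2]])

```text
time_s: 36.02
eef_pos: [0.4353, -0.1855, 0.2481]
tcp_rot: [0.0, 0.999, 0.038, -0.003]
wrist_force: [-0.5, -0.5, 0.1]
width: 0.603
gripper_force: 0.0
```

Call:
drive_tool(motion=[[-0.187,0.734,0.28,0,0,-0.036,0.2],[-0.187,0.734,0.28,0,0,-0.036,0.2],[-0.187,0.734,0.28,0,0,-0.036,0.2],[-0.187,0.734,0.28,0,0,-0.036,0.2],[-0.187,0.734,0.28,0,0,-0.036,0.2],[-0.187,0.734,0.28,0,0,-0.036,0.2],[-0.187,0.734,0.28,0,0,-0.036,0.2],[-0.187,0.734,0.28,0,0,-0.036,0.2]])

```text
time_s: 36.68
eef_pos: [0.41, -0.3651, 0.1792]
tcp_rot: [-0.001, 0.995, 0.1, -0.001]
wrist_force: [-0.7, 0.9, 0.9]
width: 0.601
gripper_force: 0.0
```

```bash
python3 -c "
from h import *
for _ in range(4): s,d=get_image('scene')
plan((.4100,-.3665,.078,11.5))
P=cloud('scene',d,np.ones(d.shape,bool)); q=P[(np.abs(P[:,0]-.41)<.03)&(np.abs(P[:,1]+.367)<.03)&(P[:,2]>.03)&(P[:,2]<.095)]
print(len(q),q.mean(0),np.percentile(q[:,1],[2,98]),q[:,2].max())"
```

```text
at [ 0.4109 -0.3652  0.1809] yaw 11.59 F [ 0.1  0.5 -0.6] w 0.6 t 36.9
[-0.005, 0.004, 0.411, 0.0, -0.0, 0.0] rows 2.5
194 [ 0.41222735 -0.36465561  0.06056315] [-0.38150322 -0.3502792 ] 0.09271591403308754
```

Call:
drive_tool(motion=[[-0.005,0.004,0.12,0,0,0,0.2],[-0.005,0.004,0.26,0,0,0,0.2],[-0.005,0.004,0.35,0,0,0,0.2],[-0.005,0.004,0.4,0,0,0,0.2],[-0.005,0.004,0.412,0,0,0,0.2],[-0.005,0.004,0.412,0,0,0,0.2],[-0.005,0.004,0.412,0,0,0,0.2]])

```text
time_s: 37.47
eef_pos: [0.4102, -0.3684, 0.0789]
tcp_rot: [0.001, 0.995, 0.1, 0.001]
wrist_force: [0.4, -1.1, -0.1]
width: 0.598
gripper_force: 0.0
```

Call:
drive_tool(motion=[[0,0,0,0,0,0,-0.3],[0,0,0,0,0,0,-0.5],[0,0,0,0,0,0,-1],[0,0,0,0,0,0,-1],[0,0,0,0,0,0,-1],[0,0,0,0,0,0,-1],[0,0,0,0,0,0,-1]], newtons=30)

```text
time_s: 38.05
eef_pos: [0.4101, -0.3687, 0.0791]
tcp_rot: [0.001, 0.995, 0.1, 0.001]
wrist_force: [-0.4, 0.1, 6.5]
width: 0.341
gripper_force: 30.7
```

Call:
drive_tool(motion=[[0,0,-0.06,0,0,0,-1],[0,0,-0.15,0,0,0,-1],[0,0,-0.3,0,0,0,-1],[0,0,-0.45,0,0,0,-1],[0,0,-0.6,0,0,0,-1],[0,0,-0.7,0,0,0,-1],[0,0,-0.7,0,0,0,-1],[0,0,-0.7,0,0,0,-1]])

```text
time_s: 38.72
eef_pos: [0.4095, -0.3684, 0.2542]
tcp_rot: [0.001, 0.995, 0.099, 0.001]
wrist_force: [-0.3, -0.2, -1.0]
width: 0.342
gripper_force: 30.6
```

```bash
python3 -c "
from h import *
for _ in range(2): get_image('top')
plan((.46,-.2,.25,4),railpt(-.095,-.096,.12)+(-4.75,)); orn()"
```

```text
at [ 0.4081 -0.3674  0.2513] yaw 11.42 F [ 0.4  0.1 -0.8] w 0.344 t 38.8
[0.336, -0.615, 0.006, -0.001, 0.001, 0.041] rows 4.2
[0.309, -0.476, 0.04, 0.0, 0.0, 0.049] rows 3.4
orn n 265
tcp [ 0.4081 -0.3674  0.2513] low part mean [ 0.4119 -0.3644  0.2015] yaw 10.8 foot 0.1755 y [-0.3793 -0.349 ] dx/dz 0.04
```

Call:
drive_tool(motion=[[0.06,-0.1,0,0,0,0.01,-1],[0.12,-0.22,0,0,0,0.02,-1],[0.19,-0.35,0,0,0,0.03,-1],[0.26,-0.48,0,0,0,0.041,-1],[0.32,-0.58,0,0,0,0.041,-1],[0.336,-0.615,0,0,0,0.041,-1],[0.336,-0.615,0,0,0,0.041,-1]])

```text
time_s: 39.45
eef_pos: [0.4611, -0.1968, 0.2512]
tcp_rot: [-0.001, 0.999, 0.039, -0.001]
wrist_force: [-0.4, 0.0, -0.6]
width: 0.347
gripper_force: 30.6
```

Call:
drive_tool(motion=[[0.06,-0.1,0,0,0,0.01,-1],[0.13,-0.2,0,0,0,0.02,-1],[0.2,-0.31,0,0,0,0.03,-1],[0.27,-0.42,0.02,0,0,0.049,-1],[0.309,-0.476,0.04,0,0,0.049,-1],[0.309,-0.476,0.04,0,0,0.049,-1],[0.309,-0.476,0.04,0,0,0.049,-1],[0.309,-0.476,0.04,0,0,0.049,-1]])

```text
time_s: 40.12
eef_pos: [0.5287, -0.0791, 0.2416]
tcp_rot: [0.001, 0.999, -0.043, -0.001]
wrist_force: [-1.0, 0.0, -0.6]
width: 0.342
gripper_force: 30.6
```

```bash
python3 -c "
from h import *
for _ in range(6): t=get_image('top')[0]
plan(railpt(-.09,-.096,.0505)+(-4.75,)); orn()
rail((.643,.160),(.6191,-.1389),.134,t)"
```

```text
at [ 0.5293 -0.0775  0.2426] yaw -4.87 F [ 0.9  0.9 -0.9] w 0.342 t 40.4
[0.017, -0.006, 0.289, 0.0, -0.0, -0.001] rows 1.7
orn n 313
tcp [ 0.5293 -0.0775  0.2426] low part mean [ 0.5328 -0.0753  0.1939] yaw -5.0 foot 0.169 y [-0.0913 -0.0607] dx/dz 0.006
rail [[0.6429, 0.1595, 0.134], [0.6202, -0.1388, 0.134]] len 0.2991 mid [0.6316 0.0103 0.134 ] yaw -4.36
```

Call:
drive_tool(motion=[[0.01,-0.006,0.08,0,0,0,-1],[0.017,-0.006,0.17,0,0,0,-1],[0.017,-0.006,0.25,0,0,0,-1],[0.017,-0.006,0.285,0,0,0,-1],[0.017,-0.006,0.289,0,0,0,-1],[0.017,-0.006,0.289,0,0,0,-1],[0.017,-0.006,0.289,0,0,0,-1],[0.017,-0.006,0.289,0,0,0,-1]])

```text
time_s: 41.13
eef_pos: [0.5349, -0.0753, 0.1717]
tcp_rot: [0.0, 0.999, -0.042, 0.001]
wrist_force: [-0.4, 0.1, -0.8]
width: 0.344
gripper_force: 30.6
```

```bash
python3 -c "
from h import *
for _ in range(3): s=get_image('scene')[0]
plan(railpt(-.068,-.096,.0377)+(-4.75,)); p=ctrl.read_state()['eef_pos']
b=proj('scene',railpt(-.065,-.096,.033)); e=proj('scene',p-[0,0,.003]); print('pred tip',b,'eye',e)
# peg pixels in scene near the tip: dark grey
for px in(-.05,-.058,-.064):
    w=proj('scene',railpt(px,-.096,.033+(px+.065)*-.578)); v=int(round(w[1])); c=np.arange(int(w[0])-6,int(w[0])+8); r=s[v,c].astype(float); g=np.clip(110-r.max(1),0,None); print(w,round((g*c).sum()/max(g.sum(),1),1))
# eye: brown pixels (red-blue large) inside the white plaque
u,v=np.round(e).astype(int); V,U=np.mgrid[v-5:v+7,u-5:u+6]; k=s[v-5:v+7,u-5:u+6].astype(int); m=(k[...,0]-k[...,2])>35; print('eye px',U[m].mean(),V[m].mean(),m.sum())"
```

```text
at [ 0.5345 -0.0753  0.1712] yaw -4.77 F [-0.2  0.5 -0.2] w 0.343 t 41.3
[0.085, 0.004, 0.054, 0.0, -0.001, -0.0] rows 0.6
pred tip [260.33628034 185.46867325] eye [266.99728233 175.44457793]
[256.40373143 191.55507359] 254.7
[258.50621924 188.30087098] 255.1
[260.07539104 185.87240513] 256.2
eye px nan nan 0<string>:10: RuntimeWarning: Mean of empty slice.
  ret = ret.dtype.type(ret / rcount)
```

Call:
drive_tool(motion=[[0.0,0.004,0.01,0,0,0,-1],[0.02,0.004,0.02,0,0,0,-1],[0.04,0.004,0.03,0,0,0,-1],[0.06,0.004,0.042,0,0,0,-1],[0.085,0.004,0.054,0,0,0,-1],[0.085,0.004,0.054,0,0,0,-1],[0.085,0.004,0.054,0,0,0,-1],[0.085,0.004,0.054,0,0,0,-1]])

```text
time_s: 41.95
eef_pos: [0.5549, -0.0779, 0.1565]
tcp_rot: [-0.0, 0.999, -0.042, -0.0]
wrist_force: [0.2, -0.7, 0.8]
width: 0.336
gripper_force: 30.6
```

```bash
python3 -c "
from h import *
for _ in range(2): s=get_image('scene')[0]
plan(railpt(-.068,-.096,.0377)+(-4.75,),railpt(-.042,-.096,.0227)+(-4.75,))"
```

```text
at [ 0.5548 -0.0779  0.1568] yaw -4.77 F [-0.4  0.7 -1.2] w 0.339 t 42.0
[0.003, 0.001, -0.004, 0.0, 0.0, -0.0] rows 0.0
[0.104, 0.0, 0.06, 0.0, 0.0, 0.0] rows 0.7
```

Call:
drive_tool(motion=[[0.003,0.001,-0.004,0,0,0,-1],[0.025,0.001,0.008,0,0,0,-1],[0.045,0.001,0.02,0,0,0,-1],[0.065,0.001,0.032,0,0,0,-1],[0.085,0.001,0.044,0,0,0,-1],[0.107,0.001,0.056,0,0,0,-1],[0.107,0.001,0.056,0,0,0,-1],[0.107,0.001,0.056,0,0,0,-1]])

```text
time_s: 42.72
eef_pos: [0.5817, -0.0804, 0.1422]
tcp_rot: [-0.0, 0.999, -0.042, -0.0]
wrist_force: [-0.8, -0.4, -0.6]
width: 0.346
gripper_force: 30.6
```

Call:
drive_tool(motion=[[0,0,0.007,0,0,0,-1],[0,0,0.007,0,0,0,-0.15],[0,0,0.007,0,0,0,0.1],[0,0,0.007,0,0,0,0.2],[0,0,0.007,0,0,0,0.2],[0,0,0.007,0,0,0,0.2],[0,0,0.007,0,0,0,0.2],[0,0,0.007,0,0,0,0.2]])

```text
time_s: 43.38
eef_pos: [0.5815, -0.0804, 0.1411]
tcp_rot: [0.0, 0.999, -0.042, -0.0]
wrist_force: [-0.3, 1.0, 0.9]
width: 0.598
gripper_force: 0.5
```

Call:
drive_tool(motion=[[0,0,-0.05,0,0,0,0.2],[0,0,-0.15,0,0,0,0.2],[0,0,-0.3,0,0,0,0.2],[0,0,-0.45,0,0,0,0.2],[0,0,-0.55,0,0,0,0.2],[0,0,-0.55,0,0,0,0.2],[0,0,-0.55,0,0,0,0.2]])

```text
time_s: 43.97
eef_pos: [0.5828, -0.0806, 0.2814]
tcp_rot: [0.001, 0.999, -0.042, 0.003]
wrist_force: [-0.2, 0.0, -1.8]
width: 0.605
gripper_force: 0.0
```

Call:
drive_tool(motion=[[-0.3,0.5,0,0,0,0,0.2],[-0.3,0.5,0,0,0,0,0.2],[-0.3,0.5,0,0,0,0,0.2],[-0.3,0.8,0,0,0,0,0.2],[-0.3,0.8,0,0,0,0,0.2],[-0.3,0.8,0,0,0,0,0.2],[-0.3,0.8,0,0,0,0,0.2],[-0.3,0.8,0,0,0,0,0.2]])

```text
time_s: 44.63
eef_pos: [0.4895, -0.2736, 0.2774]
tcp_rot: [-0.001, 0.999, -0.042, -0.001]
wrist_force: [0.9, 1.0, 0.5]
width: 0.598
gripper_force: 0.0
```

```bash
python3 -c "
from h import *
import cv2
for _ in range(4): s=get_image('scene')[0]
t=get_image('top')[0]; plan()
I={'scene':s,'top':t}
knob((.6437,.161,.147),I,.147); knob((.6187,-.1373,.147),I,.147)
cv2.imwrite('pics/k.png',np.hstack([cv2.resize(s[165:275,190:390],None,fx=2.3,fy=2.3),cv2.resize(t[150:260,190:345],None,fx=2.3,fy=2.3)])[:,:,::-1])"
```

```text
at [ 0.4908 -0.2717  0.2784] yaw -4.59 F [ 0.1 -0.1 -0.4] w 0.601 t 44.9
knob tri [0.6434 0.1603 0.1445] 0.0002 top@z [0.6431 0.1598 0.147 ] scene@z [0.6465 0.1614 0.147 ] 130 48
knob tri [ 0.6193 -0.1394  0.146 ] 0.001 top@z [ 0.6189 -0.1388  0.147 ] scene@z [ 0.6208 -0.1388  0.147 ] 93 50
```

View pics/k.png

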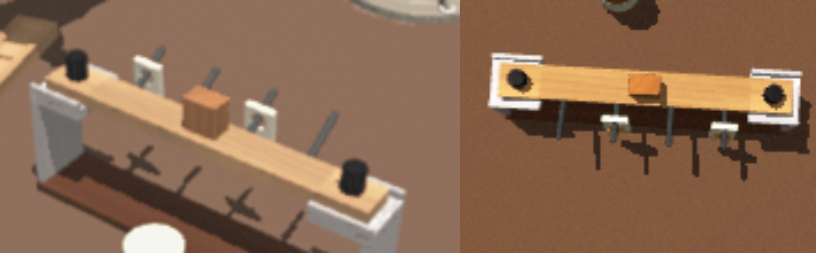

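Both ornaments hang on pegs (scene crop about 148,75 and 260,120), and both knobs sit on the rail (75,65 and 353,177). I'll check that the painting block is empty, then hand in.

```bash
python3 -c "
from h import *
s,d=get_image('scene')
P=cloud('scene',d,np.ones(d.shape,bool)); n=((np.abs(P[:,0]-.45)<.09)&(np.abs(P[:,1]+.36)<.04)&(P[:,2]>.035)&(P[:,2]<.1)).sum(); print('left in block:',n)
from bench import sign_off
if n<10: print(sign_off())"
```

```text
left in block: 0
the job is handed in; nothing more can be done
None
```

The rail is on its brackets with both thumbscrews in, the two ornaments that were there hang on peg1 and peg3, and the job is handed in at about 45 s; my last check picture came out 816 px wide, over the 800 limit.

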